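Put the graphite block away in the hasped tool chest

ROBOT

A 7-joint arm with a two-finger parallel gripper is mounted at the origin on the work surface. World frame = base frame: x ahead of the robot, y to its left, z up, the work surface at z = 0. Lengths are in m, angles in rad, forces in N, time in s.
With the tool pointing down it reaches from about 0.4 to 0.9 m from the base axis. Payload 5.5 kg.
Tool frame: the origin (TCP) lies at the very end of the fingers, on their centre line; the grasp point (between the pads) lies 19 mm behind it; z points along the fingers, y is the direction in which the jaws open and shut (so a half turn about z gives the same grasp; the last joint's range is limited). The gripper opens to 85 mm and grips with 20 to 120 N. Pads are 22 mm wide; open, the fingers measure 114 mm over their backs; the gripper's body (76 mm by 85 mm) begins 54 mm behind the grasp point. The pads swing forward as they close: fully open they stand 13 mm farther back than shut.
Start: joints at [1.525, 0.501, -0.427, 1.55, 0.221, 1.138, -0.21], TCP at [0.198, -0.619, 0.231] pointing down, gripper open.
Joint ranges: [-2.88, 2.88], [-0.31, 2.03], [-1.54, 1.56], [0.2, 2.42], [-1.41, 4.55], [0.19, 2.02], [-2.57, 2.57]. Speed limits (rad/s): [2.57, 2.57, 3.14, 3.14, 3.14, 3.14, 3.14].

INTERFACE

Orientations are given as a rotation vector (axis times angle).
In Python, from rig import env gives the robot as it stands. The module is installed in compiled form; this text tells all that it offers.
- The arm moves only by the tool play_rows, never from a script. Its argument "moves" is a list of rows, each an object of numbers: "dx", "dy", "dz": the shift along the tool's x, y, z in m; "ax", "ay", "az": the turn, a rotation vector about the tool's x, y, z in degrees. A call has 1 to 20 rows; each row shifts and turns the commanded pose from where the row before left it, along the tool's axes as they then stand; what a row does not reach is not made up. A row lasts 1/8 s, in which the tool goes at most 62.5 mm and 10.7 degrees, less where a joint would pass 70% of its speed; a pose out of reach is approached as far as the arm can. A call with a gripper value outside its range is refused whole. "grip" is the finger opening in m, from 0 to 0.0854, set as the call begins (left out, the last holds). The fingers move at their own pace and stop on an object; the grip force is fixed at half the most. Time passes only in rows, so rows that do not move let the fingers close. It gives the time, the measured TCP pose, the force and the opening at its end, in the units of the state.
- env.observe(): the state, without advancing time (a new reading comes with each control period).
- env.snapshot(name): name is "scene" or "top" or "wrist"; returns (picture, depth): 420x560x3 uint8, red, green, blue; 420x560 float32, m along the optical axis (not along the pixel's ray), 0 where there is no reading.
- env.camera_info(name): a dict with "camera_matrix" (3x3 intrinsics, pixels), "R" (3x3) and "t" (3): a world point X has camera coordinates R X + t. Camera axes: x right, y down, z forward; pixel columns grow to the right and rows downward; lengths in m; the calibration is good to about 2 mm. A picture is of the moment at which its call begins: read the wrist's pose just before it. camera_info takes no time and is no camera call; for the wrist camera it gives the pose at the moment of the call.
- env.finish_job(): hands the job in, once; it reports no verdict.
Trained networks look in the newest picture that a camera, given by its name, has taken for a name from the list of things; names that differ only in an ending like _2 or _b are one class to them, and where a whole thing is asked for, a point or a joint stands for the part that bears it (a point fixed in the world has none). Each returns a list of dicts, best first, with "conf" (0 to 1); they miss things now and then, are a little off and sometimes report something else, mostly with a low value. They report only what shows in the picture. A call takes as long as a camera call. They do not tell look-alikes from the thing itself.
- env.outline_of(thing, camera): "pixels" (420x560 bool, what is visible of it) and "box" ([centre column, centre row, width, height] in pixels, round what is visible of it).
- env.landmark_of(thing, camera): "point" ([column, row] in pixels: a listed point, or the origin of a listed thing).
The state is a dict: "t": time; "qpos": joint angles; "qd": joint speeds; "joint_torque": joint torques, N m; "ee_pos": TCP position; "tcp_rot": TCP orientation; "wrist_force": force on the tool from outside, world axes, zero at the start; "ft_torque": the same for the moment, N m; "width": finger opening in m.
Only numpy, scipy, OpenCV 4.12 (cv2) and the standard library are available. Lean on these libraries where they do the work, as an engineer would, in place of code of your own. Each camera call takes 0.05 s, during which the arm holds its last target.

TASK

Put the dark graphite block away in the wooden chest. First lift it off the lid and set it down on the bench, then flip the hasp off its staple and swing it right over so that it hangs down the chest's front, and only then raise the lid by its bar handle until it stands upright or nearly so. Finally pick the block up again, this time by its two ends, and lay it flat on the cork pad in the free compartment, leaving lid and hasp open and not disturbing the other things.

Things in the scene. Friction and masses are not known exactly. Their poses are not given: they have to be found in the camera images.
- chest: Wooden tool chest fixed on the bench, 200 (x) x 270 (y) x 65 mm high without its lid. Origin: centre of its underside, on the bench; x points from the front (hasp side, towards the robot) to the hinge side, z up. Walls 10 mm, floor 8 mm. Three dividers along x, 45 mm above the floor, form four compartments side by side along y, each 180 mm long (x) and 56 mm wide (y), centred at y = -97, -32, +32 and +97 mm. Three hold other tools; the free one has a cork pad on its floor.
- lid (a joint): Angle of the lid: 0 closed, grows as it is raised, 1.57 upright, stop at 1.75. The lid is a 200 x 270 x 14 mm board (0.4 kg) on top of the chest; its underside lies 65 mm and its top 79.5 mm above the bench. Stiff hinge (0.5 N m friction): it stays where it is left.
- lid_hinge (a point): Point in the middle of the lid's hinge line, at the chest's far top edge (chest x = +100, z = 65 mm). The line runs along the chest's y.
- lid_handle (a point): Middle of the round bar of the lid's handle: a dark steel bar along chest y, 70 mm long, 30 mm above the lid's top, 10 mm thick, 30 mm behind the lid's front edge and 80 mm to the -y side of the hasp; 170 mm from the hinge line and 44 mm above the lid's underside. Pinch the bar across (along the lid's depth), near its middle; it can turn between the fingers as the lid swings.
- hasp (a joint): Angle of the hasp: 0 lying on the lid over its staple, 1.57 upright, grows as it swings over the chest's front, stop at 4.2 where it hangs down the front. It turns freely: let go before about 1.4 it falls back on the lid, let go past about 1.5 it falls over to the front by itself.
- hasp_hinge (a point): Middle of the hasp's hinge, 6 mm before the chest's front face, 83 mm above the bench; its axis runs along chest y.
- hasp_tab (a point): Grip point on the hasp's upturned steel tab (14 mm along chest y, 8 mm thick, standing 35 mm up from the strap). It lies 71 mm along the strap from the hinge and 26 mm above the strap's mid-plane. The strap is 75 mm long, 30 mm wide, 3 mm thick, 2 mm clear of the lid, with a slot over the staple. Pinch the tab along chest y.
- staple (a point): Wire staple on the lid (16 mm long, standing 16 mm above the lid), its top, 34 mm behind the lid's front edge, in the middle of the lid's width.
- block_center (a point): Centre of the dark graphite block, 64 (x) x 38 (y) x 32 mm (z), about 140 g. At the start it lies on the lid at its hinge side, its long x axis along chest y, between two 30 mm high wooden cleats that stand about 6 mm from its ends, so there it can be gripped only across its 38 mm width. In the compartment it lies with its long axis along chest x and fingers have room only at its two ends.
- pad_top (a point): Centre of the top of the cork pad (174 x 50 x 3 mm, fixed) on the floor of the free compartment, 11 mm above the bench; axes as the chest's.
- steel_bar: Bystander in the chest: steel bar 120 x 30 x 30 mm, origin under its centre.
- wood_form: Bystander in the chest: wooden block 100 x 42 x 36 mm, origin under its centre.
- cup_mould: Bystander in the chest: brass cup, 42 mm across, 40 mm high, origin under its centre.
- beaker: Bystander on the bench: glass cup, 80 mm across, 100 mm high, origin under its centre.
- paddle: Bystander on the bench: flat paddle, 255 mm long along its x, 60 mm wide blade, 24 mm high, origin at the bench near its middle.
- tin: Bystander on the bench: closed metal tin, 70 mm across, 70 mm high, origin under its centre.
Things that resemble listed ones, but are neither listed nor needed, are in the scene too. There is more than one size of the part that bears block_center; the job needs the middle-sized.

How it is judged:
By the outcome, as a careful person would: the job done as asked, in the order asked, and still so for the second after the job is handed in, with the robot touching nothing.
It also fails if it takes over 72 s, if anything falls off the work surface, if the arm or the gripper's body presses on something with over 40 N, if the wrist force passes 120 N, or if a joint passes its speed limit or range.

## Working session

There is one attempt and no reset: what is moved stays moved. The work goes in short steps, Python scripts to look and compute and a tool call to move; the robot and the scene stay as the last step left them, time stands still between calls to the robot, and variables do not carry over. Pictures are saved under pics/ and viewed, and the job is handed in when it is done.

Besides the shell and the picture viewer there is one more tool, called after "Request:" by a JSON object that holds its "fn" and its "kwargs", one argument or row to a line. play_rows: Moves the arm, as the interface text tells. Its arguments: {"type":"object","properties":{"moves":{"type":"array"},"grip":{"type":"number"}},"required":["moves"]}

```bash
mkdir -p pics; cat > h.py <<'E'
import numpy as np, cv2
from rig import env
from scipy.spatial.transform import Rotation as Ro
def snap(c,f,crop=None,scale=1):
    p,d=env.snapshot(c); im=p[:,:,::-1].copy()
    np.savez('last_%s.npz'%c,p=p,d=d,K=env.camera_info(c)["camera_matrix"],R=env.camera_info(c)["R"],t=env.camera_info(c)["t"])
    save(im,f,crop,scale); return p,d
def save(im,f,crop=None,scale=1):
    if crop: im=im[crop[1]:crop[3],crop[0]:crop[2]]
    if scale!=1: im=cv2.resize(im,None,fx=scale,fy=scale,interpolation=cv2.INTER_CUBIC)
    cv2.imwrite('pics/'+f,im)
def world(c,u,v,depth=None):
    L=np.load('last_%s.npz'%c); K=np.array(L['K']);
    if depth is None:
        depth=L['d'][int(round(v)),int(round(u))]
    x=np.linalg.inv(K)@np.array([u,v,1])*depth
    return np.array(L['R']).T@(x-L['t'])
def atz(c,u,v,z):
    L=np.load('last_%s.npz'%c); K=np.array(L['K']); R=np.array(L['R'])
    o=-R.T@L['t']; r=R.T@np.linalg.inv(K)@np.array([u,v,1]); return o+r*(z-o[2])/r[2]
def proj(c,X):
    L=np.load('last_%s.npz'%c); x=np.array(L['K'])@(L['R']@np.array(X)+L['t']); return x[:2]/x[2]
def cloud(c):
    L=np.load('last_%s.npz'%c); d=L['d']; v,u=np.mgrid[:d.shape[0],:d.shape[1]]
    K=np.array(L['K']); X=np.stack([(u-K[0,2])/K[0,0]*d,(v-K[1,2])/K[1,1]*d,d],-1)
    return (X-L['t'])@np.array(L['R'])
E
python3 - <<'E'
from h import *
np.set_printoptions(precision=4,suppress=True)
s=env.observe(); print(s)
for c in("scene","top","wrist"):
    snap(c,c+'0.png'); i=env.camera_info(c); print(c,i["camera_matrix"],-np.array(i["R"]).T@i["t"],i["R"])
E
```

```text
{'t': 0.0, 'qpos': array([ 1.5252,  0.5019, -0.4268,  1.5515,  0.2208,  1.1383, -0.2103]), 'qd': array([ 0.001 , -0.0003,  0.0007, -0.0003,  0.0011,  0.0014, -0.002 ]), 'joint_torque': array([ -0.0014, -56.9509,  -5.8165, -28.0938,   0.0109,   0.0122,
         0.    ]), 'ee_pos': array([ 0.1973, -0.6186,  0.2302]), 'tcp_rot': array([-3.1023, -0.4829,  0.0004]), 'wrist_force': array([-0.069 , -0.0012,  0.0714]), 'ft_torque': array([ 0.0039, -0.0687,  0.0329]), 'width': 0.08537119216726803}
scene [[401.2077   0.     272.0316]
 [  0.     401.2077 203.9425]
 [  0.       0.       1.    ]] [ 1.1494 -0.6741  0.6292] [[ 0.7836  0.6213 -0.0009]
 [ 0.3381 -0.4276 -0.8384]
 [-0.5213  0.6566 -0.5451]]
top [[489.3827   0.     279.5659]
 [  0.     489.3827 200.7193]
 [  0.       0.       1.    ]] [0.3633 0.01   1.379 ] [[ 0.005  -0.9997  0.0255]
 [-0.9823 -0.0096 -0.1869]
 [ 0.1871 -0.0241 -0.982 ]]
wrist [[304.0492   0.     280.7868]
 [  0.     304.0492 214.0023]
 [  0.       0.       1.    ]] [ 0.2652 -0.5978  0.3743] [[ 0.3047 -0.9524 -0.0017]
 [-0.9125 -0.2924  0.2861]
 [-0.273  -0.0856 -0.9582]]
```

View pics/scene0.png

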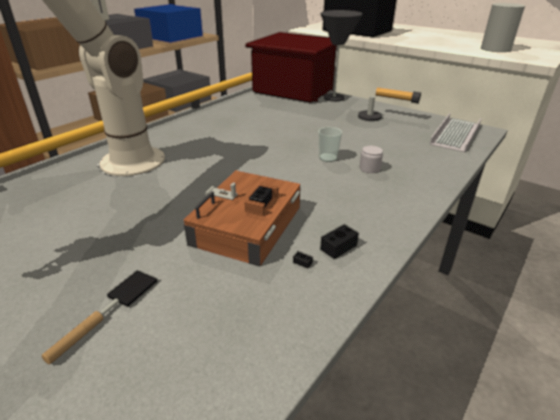

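View pics/top0.png

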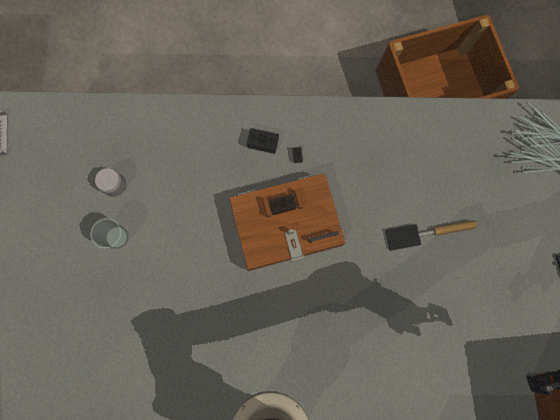

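View pics/wrist0.png

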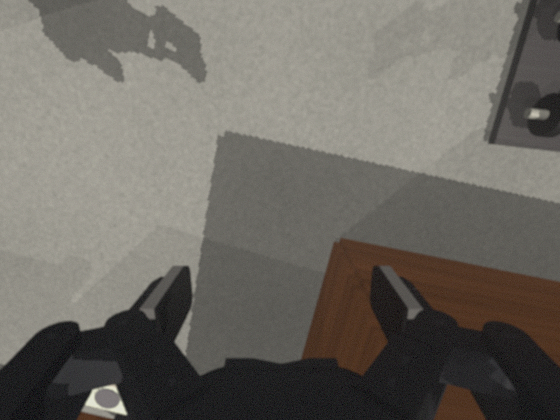

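The pictures show the chest at top (288,222). Candidates for the block are the one on the lid at top (282,204), a larger one on the bench at (263,140) and a small one at (297,155). By the description, the middle-sized one is on the lid between the cleats. I'll measure the chest and check that choice in a crop.

```bash
python3 - <<'E'
from h import *
np.set_printoptions(precision=4,suppress=True)
L=np.load('last_top.npz'); im=L['p'][:,:,::-1]
save(im,'crop0.png',(210,110,360,285),3.4)
X=cloud('top')
print('bench z',np.median(X[300:340,380:420,2]) , X[240,300],X[204,282],X[140,263],X[155,297])
m=(np.abs(X[...,2]-0.0795)<0.006); m[:160]=0;m[290:]=0;m[:,:215]=0;m[:,355:]=0
print(m.sum())
P=X[m][:,:2].astype(np.float32); r=cv2.minAreaRect(P); print(r, cv2.boxPoints(r))
for n in ["lid_hinge","lid_handle","hasp_hinge","hasp_tab","staple","block_center","chest","beaker","tin","paddle"]:
    o=env.landmark_of(n,"top")
    print(n,[(np.round(a["point"],1),round(a["conf"],2)) for a in o[:4]])
print(env.observe()['t'])
E
```

```text
bench z 0.0007482839764384001 [ 0.5043 -0.0765  0.0842] [ 0.5966 -0.0276  0.1087] [0.7928 0.0253 0.0443] [ 0.7578 -0.073   0.0168]
6429
((0.5568404197692871, -0.041710928082466125), (0.21476440131664276, 0.2700945734977722), 15.329298973083496) [[ 0.4176  0.0601]
 [ 0.489  -0.2003]
 [ 0.6961 -0.1436]
 [ 0.6247  0.1169]]
lid_hinge [(array([275.3, 188.7]), 0.61)]
lid_handle [(array([324. , 239.2]), 0.63)]
hasp_hinge [(array([299. , 263.1]), 0.65)]
hasp_tab [(array([288.2, 229.4]), 0.8)]
staple [(array([294.9, 243.2]), 0.73), (array([110.8, 184.7]), 0.37)]
block_center [(array([281.6, 202.1]), 0.96), (array([265.5, 142.6]), 0.81), (array([297.6, 153.4]), 0.53)]
chest [(array([283.3, 221.6]), 0.97)]
beaker [(array([115.8, 236.1]), 0.84)]
tin [(array([111. , 182.9]), 0.93), (array([281.4, 202.3]), 0.66)]
paddle [(array([436.2, 231.9]), 0.63)]
0.65
```

View pics/crop0.png

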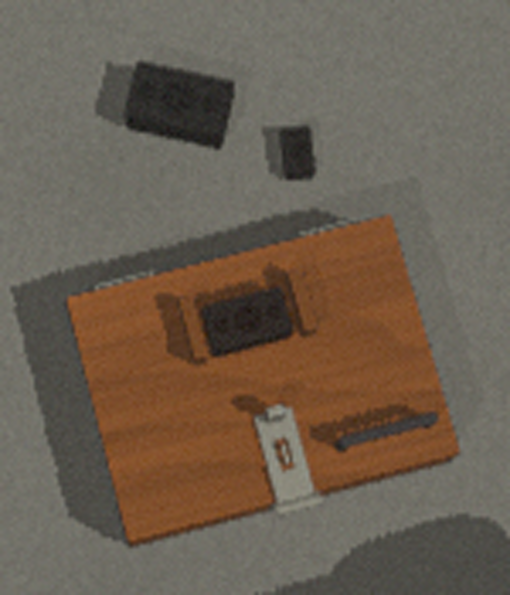

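The crop shows the middle-sized block (62 mm class) between its two cleats at crop (247,322). The larger (180,105) and smaller (297,153) look-alikes are on the bench. The hasp tab is at (277,411) and the handle bar at (387,431). I'll fit the chest frame and compare it with the landmarks.

```bash
python3 - <<'E'
from h import *
np.set_printoptions(precision=4,suppress=True)
pts={"lid_hinge":(275.3,188.7,.0795),"lid_handle":(324,239.2,.1095),"hasp_hinge":(299,263.1,.083),"hasp_tab":(288.2,229.4,.109),"staple":(294.9,243.2,.0955),"block_center":(281.6,202.1,.0955)}
ch={"lid_handle":(-.07,-.08),"hasp_hinge":(-.106,0),"hasp_tab":(-.035,0),"staple":(-.066,0),"lid_hinge":(.1,0)}
W={k:atz('top',*v) for k,v in pts.items()}
a=np.deg2rad(15.33); ex=np.array([np.cos(a),np.sin(a)]); ey=np.array([-ex[1],ex[0]])
c=np.array([.6604,-.0134])-.1*ex
for k in W:
    q=W[k][:2]-c; print(k,W[k],'chest',q@ex,q@ey, ch.get(k))
X=cloud('top')
m=(np.abs(X[...,2]-0.1115)<0.006); m[:190]=0;m[215:]=0;m[:,:268]=0;m[:,298:]=0
q=X[m][:,:2]-c; q=np.stack([q@ex,q@ey],1); 
b=(L:=np.load('last_top.npz'))['p'].max(-1)[m]<60
print(b.sum(),q[b].min(0),q[b].max(0),np.median(q[b],0),cv2.minAreaRect(q[b].astype(np.float32)))
# lid extents
m=(np.abs(X[...,2]-0.0795)<0.004); m[:160]=0;m[290:]=0;m[:,:215]=0;m[:,355:]=0
q=X[m][:,:2]-c; q=np.stack([q@ex,q@ey],1)
print(np.percentile(q,[0,.5,1,99,99.5,100],axis=0), np.median(X[m][:,2]))
# handle
m=(np.abs(X[...,2]-0.1145)<0.006); q=X-np.r_[c,0]; qx=q[...,:2]@ex; qy=q[...,:2]@ey
m&=(qx<-.05)&(qx>-.1)&(qy<-.03)&(qy>-.13); print('handle',m.sum(),np.median(qx[m]),qy[m].min(),qy[m].max(),X[...,2][m].max())
# heights on bench for other things
m=(X[...,2]>.02)&(X[...,2]<.3); lab=cv2.connectedComponentsWithStats(m.astype(np.uint8))
for i in range(1,lab[0]):
    if lab[2][i,4]>60:
        s=X[lab[1]==i]; print(lab[2][i],s.min(0),s.max(0))
E
```

```text
lid_hinge [ 0.644  -0.0101  0.0795] chest 0.08510590461451367 0.007554769421851935 (0.1, 0)
lid_handle [ 0.5042 -0.1375  0.1095] chest -0.08348976115067867 -0.07839962321287004 (-0.07, -0.08)
hasp_hinge [ 0.4434 -0.0738  0.083 ] chest -0.1252293440102033 -0.0008686478511802342 (-0.106, 0)
hasp_tab [ 0.5292 -0.044   0.109 ] chest -0.03464032005485278 0.005135335731271844 (-0.035, 0)
staple [ 0.4946 -0.0623  0.0955] chest -0.07285675619773133 -0.00332757115459887 (-0.066, 0)
block_center [ 0.6042 -0.0269  0.0955] chest 0.04221684657637156 0.001879262162259327 None
323 [ 0.0174 -0.03  ] [0.0547 0.0341] [0.0348 0.0024] ((0.03605085611343384, 0.0020139534026384354), (0.06405174732208252, 0.03720987215638161), 89.8232421875)
[[-0.1147 -0.135 ]
 [-0.1042 -0.1334]
 [-0.1034 -0.1321]
 [ 0.0933  0.133 ]
 [ 0.0942  0.1339]
 [ 0.0971  0.1351]] 0.07978090324212431
handle 110 -0.07490874174792006 -0.11876986480767136 -0.040016470327634994 0.1185009038470111
[ 507  102   53   71 1239] [ 0.7123 -0.8459  0.02  ] [ 0.9289 -0.6762  0.0494]
[247 128  32  24 558] [ 0.7656 -0.0176  0.0201] [0.8311 0.0713 0.0519]
[293 147  10  14  78] [ 0.7401 -0.0867  0.0201] [ 0.7807 -0.0611  0.0277]
[ 95 168  30  28 628] [0.6331 0.4143 0.0203] [0.7032 0.4814 0.0785]
[ 229  173  116   97 7594] [ 0.4281 -0.1971  0.022 ] [0.6899 0.116  0.1244]
[ 91 218  36  31 652] [0.4799 0.3921 0.02  ] [0.5573 0.4705 0.1067]
[434 220  43  15 300] [ 0.5311 -0.5781  0.02  ] [ 0.5719 -0.4582  0.0353]
[526 372  19  12  93] [ 0.147  -0.7225  0.0241] [ 0.1978 -0.5466  0.2999]
[538 389  22  31 545] [ 0.0424 -0.7219  0.02  ] [ 0.137  -0.707   0.1296]
[245 404  50  16 466] [ 0.0433 -0.0636  0.02  ] [0.0802 0.0638 0.1235]
```

```bash
cat > plan.py <<'E'
from h import *
A0=15.33; 
import json,os
C=np.array([.5592,-.0411])
if os.path.exists('chest.json'):
    q=json.load(open('chest.json')); C=np.array(q['C']); A0=q['A']
a=np.deg2rad(A0); EX=np.array([np.cos(a),np.sin(a),0]); EY=np.array([-EX[1],EX[0],0])
def W(x,y,z): return np.r_[C,0]+x*EX+y*EY+np.array([0,0,z])
def rot(yaw,tilt=0):
    # tool down with tool x at yaw(deg, world); tilt: rotation about chest +y (deg)
    y=np.deg2rad(yaw); R=np.array([[np.cos(y),np.sin(y),0],[np.sin(y),-np.cos(y),0],[0,0,-1]])
    return Ro.from_rotvec(EY*np.deg2rad(tilt))*Ro.from_matrix(R)
def plan(tg,start=None,nd=3):
    s=env.observe()
    p,R=(s['ee_pos'].copy(),Ro.from_rotvec(s['tcp_rot'])) if start is None else start
    rows=[]
    for pos,Rt,n in tg:
        for k in range(n):
            f=1/(n-k)
            d=R.inv().apply((np.array(pos)-p)*f); rv=np.rad2deg((R.inv()*Rt).as_rotvec())*f
            d=np.round(d,nd); rv=np.round(rv,1); rv[abs(rv)<.15]=0
            r={k_:float(v) for k_,v in zip(("dx","dy","dz","ax","ay","az"),np.r_[d,rv]) if v!=0}
            rows.append(r); p=p+R.apply(d); R=R*Ro.from_rotvec(np.deg2rad(rv))
    print(json.dumps(rows).replace('"',"'")); print('end',p,np.round(R.as_rotvec(),3),len(rows)); return p,R
np.set_printoptions(precision=4,suppress=True)
E
python3 - <<'E'
from plan import *
b=W(.041,.002,.2); print(b)
s=env.observe(); p=s['ee_pos']
plan([(p+[0.03,.04,.08],rot(17.7),2),(W(.041,.002,.24),rot(A0+90),14)])
E
```

```text
[ 0.5982 -0.0283  0.2   ]
[{'dx': 0.02, 'dy': -0.014, 'dz': -0.04}, {'dx': 0.021, 'dy': -0.015, 'dz': -0.04}, {'dx': 0.037, 'dy': -0.029, 'dz': 0.005, 'az': -6.3}, {'dx': 0.04, 'dy': -0.025, 'dz': 0.005, 'az': -6.3}, {'dx': 0.043, 'dy': -0.021, 'dz': 0.005, 'az': -6.3}, {'dx': 0.045, 'dy': -0.016, 'dz': 0.005, 'az': -6.2}, {'dx': 0.046, 'dy': -0.011, 'dz': 0.005, 'az': -6.3}, {'dx': 0.047, 'dy': -0.006, 'dz': 0.005, 'az': -6.2}, {'dx': 0.047, 'dy': -0.001, 'dz': 0.005, 'az': -6.3}, {'dx': 0.047, 'dy': 0.005, 'dz': 0.005, 'az': -6.2}, {'dx': 0.047, 'dy': 0.01, 'dz': 0.005, 'az': -6.3}, {'dx': 0.045, 'dy': 0.015, 'dz': 0.005, 'az': -6.2}, {'dx': 0.043, 'dy': 0.019, 'dz': 0.005, 'az': -6.3}, {'dx': 0.041, 'dy': 0.024, 'dz': 0.005, 'az': -6.2}, {'dx': 0.038, 'dy': 0.028, 'dz': 0.006, 'az': -6.3}, {'dx': 0.035, 'dy': 0.033, 'dz': 0.005, 'az': -6.2}]
end [ 0.5983 -0.0281  0.2403] [ 1.906  2.497 -0.   ] 16
```

Request:
{"fn": "play_rows", "kwargs": {
  "moves": [
    {"dx": 0.02, "dy": -0.014, "dz": -0.04},
    {"dx": 0.021, "dy": -0.015, "dz": -0.04},
    {"dx": 0.037, "dy": -0.029, "dz": 0.005, "az": -6.3},
    {"dx": 0.04, "dy": -0.025, "dz": 0.005, "az": -6.3},
    {"dx": 0.043, "dy": -0.021, "dz": 0.005, "az": -6.3},
    {"dx": 0.045, "dy": -0.016, "dz": 0.005, "az": -6.2},
    {"dx": 0.046, "dy": -0.011, "dz": 0.005, "az": -6.3},
    {"dx": 0.047, "dy": -0.006, "dz": 0.005, "az": -6.2},
    {"dx": 0.047, "dy": -0.001, "dz": 0.005, "az": -6.3},
    {"dx": 0.047, "dy": 0.005, "dz": 0.005, "az": -6.2},
    {"dx": 0.047, "dy": 0.01, "dz": 0.005, "az": -6.3},
    {"dx": 0.045, "dy": 0.015, "dz": 0.005, "az": -6.2},
    {"dx": 0.043, "dy": 0.019, "dz": 0.005, "az": -6.3},
    {"dx": 0.041, "dy": 0.024, "dz": 0.005, "az": -6.2},
    {"dx": 0.038, "dy": 0.028, "dz": 0.006, "az": -6.3},
    {"dx": 0.035, "dy": 0.033, "dz": 0.005, "az": -6.2}
  ]
}}

```text
schema error: expected keys dx, dy, dz, ax, ay, az
```

Request:
{"fn": "play_rows", "kwargs": {
  "moves": [
    {"dx": 0.02, "dy": -0.014, "dz": -0.04, "ax": 0, "ay": 0, "az": 0},
    {"dx": 0.021, "dy": -0.015, "dz": -0.04, "ax": 0, "ay": 0, "az": 0},
    {"dx": 0.037, "dy": -0.029, "dz": 0.005, "ax": 0, "ay": 0, "az": -6.3},
    {"dx": 0.04, "dy": -0.025, "dz": 0.005, "ax": 0, "ay": 0, "az": -6.3},
    {"dx": 0.043, "dy": -0.021, "dz": 0.005, "ax": 0, "ay": 0, "az": -6.3},
    {"dx": 0.045, "dy": -0.016, "dz": 0.005, "ax": 0, "ay": 0, "az": -6.2},
    {"dx": 0.046, "dy": -0.011, "dz": 0.005, "ax": 0, "ay": 0, "az": -6.3},
    {"dx": 0.047, "dy": -0.006, "dz": 0.005, "ax": 0, "ay": 0, "az": -6.2},
    {"dx": 0.047, "dy": -0.001, "dz": 0.005, "ax": 0, "ay": 0, "az": -6.3},
    {"dx": 0.047, "dy": 0.005, "dz": 0.005, "ax": 0, "ay": 0, "az": -6.2},
    {"dx": 0.047, "dy": 0.01, "dz": 0.005, "ax": 0, "ay": 0, "az": -6.3},
    {"dx": 0.045, "dy": 0.015, "dz": 0.005, "ax": 0, "ay": 0, "az": -6.2},
    {"dx": 0.043, "dy": 0.019, "dz": 0.005, "ax": 0, "ay": 0, "az": -6.3},
    {"dx": 0.041, "dy": 0.024, "dz": 0.005, "ax": 0, "ay": 0, "az": -6.2},
    {"dx": 0.038, "dy": 0.028, "dz": 0.006, "ax": 0, "ay": 0, "az": -6.3},
    {"dx": 0.035, "dy": 0.033, "dz": 0.005, "ax": 0, "ay": 0, "az": -6.2}
  ]
}}

```text
t: 2.65
ee_pos: [0.5991, -0.0272, 0.2402]
tcp_rot: [1.902, 2.499, -0.0]
wrist_force: [0.5, -0.1, -0.2]
width: 0.0855
```

```bash
sed -i 's/ for k_,v in zip(("dx","dy","dz","ax","ay","az"),np.r_\[d,rv\]) if v!=0}/ for k_,v in zip(("dx","dy","dz","ax","ay","az"),np.r_[d,rv]+0.0)}/; s/replace(.*"\x27"))/replace(" ",""))/' plan.py; grep -n "json.dumps\|k_" plan.py
python3 - <<'E'
from plan import *
s=env.observe(); print(s['t'],s['ee_pos'],s['tcp_rot'],s['qpos'],s['qd'])
snap('wrist','w1.png')
for n in ["block_center","hasp_tab","lid_handle","staple","hasp_hinge"]:
    o=env.landmark_of(n,"wrist")
    print(n,[(np.round(a["point"],1),round(a["conf"],2)) for a in o[:3]])
E
```

```text
22:            r={k_:float(v) for k_,v in zip(("dx","dy","dz","ax","ay","az"),np.r_[d,rv]+0.0)}
24:    print(json.dumps(rows).replace(" ","")); print('end',p,np.round(R.as_rotvec(),3),len(rows)); return p,R
2.65 [ 0.5991 -0.0272  0.2402] [ 1.9023  2.4995 -0.0003] [ 0.6748  0.5291 -0.9277  1.6621  0.4526  1.1807 -0.0943] [-0.729   0.4715 -0.0582 -0.4411  0.3837  0.1793  0.0958]
block_center [(array([279.3, 199.1]), 0.96), (array([390.7, 246.5]), 0.83), (array([449.1, 182.5]), 0.82)]
hasp_tab [(array([200.3, 206.4]), 0.64)]
lid_handle [(array([169.5, 278.3]), 0.84)]
staple [(array([167.4, 202.3]), 0.58), (array([133. , 199.6]), 0.27)]
hasp_hinge [(array([135. , 200.4]), 0.74)]
```

View pics/w1.png

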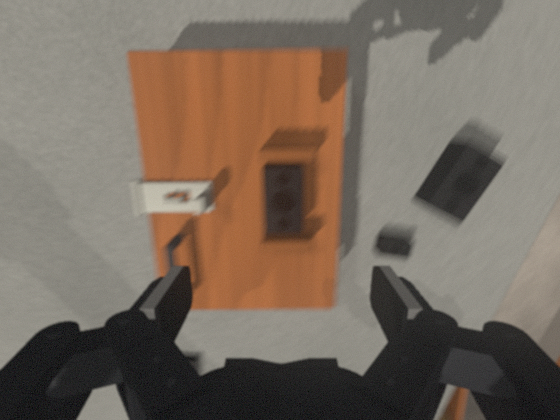

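The wrist picture is blurred because the arm was still settling. The block is at (284,200), the hasp at (180,197) and the handle at (180,250). I'll take it again at rest and measure.

```bash
python3 - <<'E'
from plan import *
s=env.observe(); print(s['t'],s['ee_pos'],s['tcp_rot'],abs(s['qd']).max())
snap('wrist','w2.png')
z={"block_center":.0955,"hasp_tab":.109,"lid_handle":.1095,"staple":.0955,"hasp_hinge":.083}
for n in z:
    o=env.landmark_of(n,"wrist")
    w=atz('wrist',*o[0]["point"],z[n]); q=w-np.r_[C,0]
    print(n,o[0]["point"],w,'chest',q@EX,q@EY)
X=cloud('wrist'); q=X-np.r_[C,0]; x=q@EX; y=q@EY; zz=X[...,2]
m=(abs(zz-.0797)<.004)&(abs(x)<.13)&(abs(y)<.16)
print('lid',m.sum(),np.percentile(x[m],[.5,99.5]),np.percentile(y[m],[.5,99.5]),np.median(zz[m]))
p=np.load('last_wrist.npz')['p']
m2=(abs(zz-.1115)<.008)&(p.max(-1)<70)&(abs(y)<.045)&(x>0)&(x<.08)
print(m2.sum(),np.median(zz[m2])); r=cv2.minAreaRect(np.stack([x[m2],y[m2]],1).astype(np.float32)); print(r)
m3=m.copy(); pts=np.stack([X[...,0][m],X[...,1][m]],1).astype(np.float32); r=cv2.minAreaRect(pts); print('lidrect',r)
E
```

```text
2.95 [ 0.598  -0.0294  0.2402] [ 1.9083  2.4954 -0.0018] 0.01859136582667629
block_center [281.8, 195.3] [ 0.5958 -0.0252  0.0955] chest 0.03952749754070052 0.0056779790888031
hasp_tab [200.6, 205.7] [ 0.5242 -0.0517  0.109 ] chest -0.03656983396054358 -0.0009954827311816825
lid_handle [174.0, 277.3] [ 0.5126 -0.132   0.1095] chest -0.06899673188191774 -0.07531804676001354
staple [171.0, 199.5] [ 0.4925 -0.0576  0.0955] chest -0.06871915471726173 0.0017038475290362997
hasp_hinge [135.6, 196.0] [ 0.4535 -0.0676  0.083 ] chest -0.10898128902198369 0.002350805471449928
lid 42851 [-0.1003  0.0968] [-0.1314  0.1347] 0.08094687156777677
2558 0.11299779805359397
((0.039432164281606674, 0.002977835014462471), (0.03572579845786095, 0.06363935023546219), 0.9047914147377014)
lidrect ((0.552566409111023, -0.04199984669685364), (0.20946909487247467, 0.2700883150100708), 15.348682403564453)
```

View pics/w2.png

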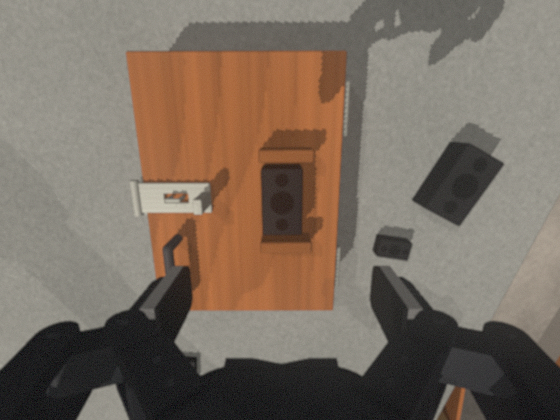

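Sharp now: block centre at (282,201), with both cleats clear of its sides. Lid extents, block size (64 x 36 mm) and heights all match the description. I'll grip across the width.

```bash
python3 - <<'E'
from plan import *
import json
c2=W(-.001,.0015,0)[:2]; json.dump({'C':list(c2),'A':15.33},open('chest.json','w')); print(c2)
plan([(np.r_[W(.040,.0025,0)[:2],.086],rot(A0+90),5)])
E
```

```text
[ 0.5578 -0.0399]
[{"dx":0.0,"dy":0.0,"dz":0.031,"ax":0.0,"ay":0.0,"az":0.0},{"dx":0.0,"dy":0.0,"dz":0.031,"ax":0.0,"ay":0.0,"az":0.0},{"dx":0.0,"dy":0.0,"dz":0.031,"ax":0.0,"ay":0.0,"az":0.0},{"dx":0.001,"dy":0.0,"dz":0.031,"ax":0.0,"ay":0.0,"az":0.0},{"dx":0.0,"dy":-0.001,"dz":0.031,"ax":0.0,"ay":0.0,"az":0.0}]
end [ 0.597  -0.0285  0.0855] [ 1.908  2.495 -0.   ] 5
```

Request:
{"fn": "play_rows", "kwargs": {
  "moves": [
    {"dx": 0.0, "dy": 0.0, "dz": 0.031, "ax": 0, "ay": 0, "az": 0},
    {"dx": 0.0, "dy": 0.0, "dz": 0.031, "ax": 0, "ay": 0, "az": 0},
    {"dx": 0.0, "dy": 0.0, "dz": 0.031, "ax": 0, "ay": 0, "az": 0},
    {"dx": 0.001, "dy": 0.0, "dz": 0.031, "ax": 0, "ay": 0, "az": 0},
    {"dx": 0, "dy": -0.001, "dz": 0.03, "ax": 0, "ay": 0, "az": 0},
    {"dx": 0, "dy": 0, "dz": 0, "ax": 0, "ay": 0, "az": 0},
    {"dx": 0, "dy": 0, "dz": 0, "ax": 0, "ay": 0, "az": 0}
  ]
}}

```text
t: 4.12
ee_pos: [0.5979, -0.0273, 0.0875]
tcp_rot: [1.906, 2.496, 0.002]
wrist_force: [0.0, -0.2, 0.4]
width: 0.0853
```

Request:
{"fn": "play_rows", "kwargs": {
  "moves": [
    {"dx": 0, "dy": 0, "dz": 0, "ax": 0, "ay": 0, "az": 0},
    {"dx": 0, "dy": 0, "dz": 0, "ax": 0, "ay": 0, "az": 0},
    {"dx": 0, "dy": 0, "dz": 0, "ax": 0, "ay": 0, "az": 0},
    {"dx": 0, "dy": 0, "dz": 0, "ax": 0, "ay": 0, "az": 0},
    {"dx": 0, "dy": 0, "dz": 0, "ax": 0, "ay": 0, "az": 0}
  ],
  "grip": 0.02
}}

```text
t: 4.75
ee_pos: [0.5976, -0.0274, 0.0873]
tcp_rot: [1.905, 2.496, 0.0]
wrist_force: [-0.9, 0.1, 6.2]
width: 0.0371
```

```bash
python3 - <<'E'
from plan import *
s=env.observe();p=s['ee_pos'];R=rot(A0+90)
plan([(p+[0,0,.09],R,3),([.48,.23,.17],R,6),([.48,.23,.012],R,5)])
E
```

```text
[{"dx":0.0,"dy":0.0,"dz":-0.03,"ax":0.0,"ay":0.0,"az":0.0},{"dx":0.0,"dy":0.0,"dz":-0.03,"ax":0.0,"ay":0.0,"az":0.0},{"dx":0.0,"dy":0.0,"dz":-0.03,"ax":0.0,"ay":0.0,"az":0.0},{"dx":0.047,"dy":-0.008,"dz":0.001,"ax":0.0,"ay":0.0,"az":0.0},{"dx":0.046,"dy":-0.008,"dz":0.001,"ax":0.0,"ay":0.0,"az":0.0},{"dx":0.047,"dy":-0.007,"dz":0.001,"ax":0.0,"ay":0.0,"az":0.0},{"dx":0.046,"dy":-0.008,"dz":0.001,"ax":0.0,"ay":0.0,"az":0.0},{"dx":0.047,"dy":-0.007,"dz":0.002,"ax":0.0,"ay":0.0,"az":0.0},{"dx":0.046,"dy":-0.008,"dz":0.001,"ax":0.0,"ay":0.0,"az":0.0},{"dx":0.0,"dy":0.0,"dz":0.032,"ax":0.0,"ay":0.0,"az":0.0},{"dx":0.0,"dy":0.0,"dz":0.032,"ax":0.0,"ay":0.0,"az":0.0},{"dx":0.0,"dy":0.0,"dz":0.031,"ax":0.0,"ay":0.0,"az":0.0},{"dx":0.0,"dy":0.0,"dz":0.032,"ax":0.0,"ay":0.0,"az":0.0},{"dx":0.0,"dy":0.0,"dz":0.031,"ax":0.0,"ay":0.0,"az":0.0}]
end [0.4798 0.2295 0.012 ] [1.905 2.496 0.   ] 14
```

Request:
{"fn": "play_rows", "kwargs": {
  "moves": [
    {"dx": 0.0, "dy": 0.0, "dz": -0.03, "ax": 0, "ay": 0, "az": 0},
    {"dx": 0.0, "dy": 0.0, "dz": -0.03, "ax": 0, "ay": 0, "az": 0},
    {"dx": 0.0, "dy": 0.0, "dz": -0.03, "ax": 0, "ay": 0, "az": 0},
    {"dx": 0.047, "dy": -0.008, "dz": 0.001, "ax": 0, "ay": 0, "az": 0},
    {"dx": 0.046, "dy": -0.008, "dz": 0.001, "ax": 0, "ay": 0, "az": 0},
    {"dx": 0.047, "dy": -0.007, "dz": 0.001, "ax": 0, "ay": 0, "az": 0},
    {"dx": 0.046, "dy": -0.008, "dz": 0.001, "ax": 0, "ay": 0, "az": 0},
    {"dx": 0.047, "dy": -0.007, "dz": 0.002, "ax": 0, "ay": 0, "az": 0},
    {"dx": 0.046, "dy": -0.008, "dz": 0.001, "ax": 0, "ay": 0, "az": 0},
    {"dx": 0.0, "dy": 0.0, "dz": 0.032, "ax": 0, "ay": 0, "az": 0},
    {"dx": 0.0, "dy": 0.0, "dz": 0.032, "ax": 0, "ay": 0, "az": 0},
    {"dx": 0.0, "dy": 0.0, "dz": 0.031, "ax": 0, "ay": 0, "az": 0},
    {"dx": 0.0, "dy": 0.0, "dz": 0.032, "ax": 0, "ay": 0, "az": 0},
    {"dx": 0.0, "dy": 0.0, "dz": 0.029, "ax": 0, "ay": 0, "az": 0},
    {"dx": 0, "dy": 0, "dz": 0, "ax": 0, "ay": 0, "az": 0},
    {"dx": 0, "dy": 0, "dz": 0, "ax": 0, "ay": 0, "az": 0}
  ]
}}

```text
t: 6.75
ee_pos: [0.4795, 0.2302, 0.0141]
tcp_rot: [1.906, 2.497, 0.001]
wrist_force: [-0.2, 0.2, -2.9]
width: 0.0372
```

```bash
python3 - <<'E'
from plan import *
s=env.observe();print(s['t'],s['ee_pos'],s['wrist_force'],s['width'])
snap('scene','s1.png')
E
```

```text
6.75 [0.4795 0.2302 0.0141] [-0.1927  0.1972 -2.8932] 0.03715684886796136
```

View pics/s1.png

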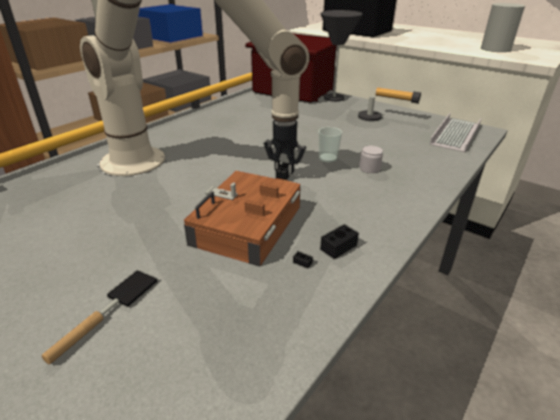

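The block is in the gripper above the bench at (285,172), and the lid is empty. I'll lower the last 6 mm and release.

Request:
{"fn": "play_rows", "kwargs": {
  "moves": [
    {"dx": 0, "dy": 0, "dz": 0.003, "ax": 0, "ay": 0, "az": 0},
    {"dx": 0, "dy": 0, "dz": 0.003, "ax": 0, "ay": 0, "az": 0},
    {"dx": 0, "dy": 0, "dz": 0, "ax": 0, "ay": 0, "az": 0}
  ]
}}

```text
t: 7.18
ee_pos: [0.4798, 0.2297, 0.0079]
tcp_rot: [1.906, 2.496, 0.001]
wrist_force: [0.3, -0.6, 2.8]
width: 0.037
```

Request:
{"fn": "play_rows", "kwargs": {
  "moves": [
    {"dx": 0, "dy": 0, "dz": 0, "ax": 0, "ay": 0, "az": 0},
    {"dx": 0, "dy": 0, "dz": 0, "ax": 0, "ay": 0, "az": 0},
    {"dx": 0, "dy": 0, "dz": 0, "ax": 0, "ay": 0, "az": 0}
  ],
  "grip": 0.08
}}

```text
t: 7.55
ee_pos: [0.479, 0.2297, 0.0073]
tcp_rot: [-1.906, -2.497, 0.0]
wrist_force: [0.5, 1.2, -0.4]
width: 0.0798
```

```bash
python3 - <<'E'
from plan import *
s=env.observe();print(s['t'],s['ee_pos'],s['wrist_force'],s['width'])
p=s['ee_pos']
R0=rot(A0+90)
a,b=plan([(p+[0,0,.12],R0,3),(W(-.035,0,.22),rot(A0),10)])
E
```

```text
7.55 [0.479  0.2297 0.0073] [ 0.4712  1.2494 -0.4198] 0.07983927925123548
[{"dx":0.0,"dy":0.0,"dz":-0.04,"ax":0.0,"ay":0.0,"az":0.0},{"dx":0.0,"dy":0.0,"dz":-0.04,"ax":0.0,"ay":0.0,"az":0.0},{"dx":0.0,"dy":0.0,"dz":-0.04,"ax":0.0,"ay":0.0,"az":0.0},{"dx":-0.028,"dy":-0.003,"dz":-0.009,"ax":0.0,"ay":0.0,"az":9.0},{"dx":-0.028,"dy":0.001,"dz":-0.009,"ax":0.0,"ay":0.0,"az":9.0},{"dx":-0.028,"dy":0.006,"dz":-0.009,"ax":0.0,"ay":0.0,"az":9.0},{"dx":-0.026,"dy":0.01,"dz":-0.009,"ax":0.0,"ay":0.0,"az":9.0},{"dx":-0.025,"dy":0.014,"dz":-0.009,"ax":0.0,"ay":0.0,"az":9.0},{"dx":-0.022,"dy":0.018,"dz":-0.01,"ax":0.0,"ay":0.0,"az":9.0},{"dx":-0.019,"dy":0.021,"dz":-0.009,"ax":0.0,"ay":0.0,"az":9.0},{"dx":-0.015,"dy":0.024,"dz":-0.01,"ax":0.0,"ay":0.0,"az":9.0},{"dx":-0.012,"dy":0.026,"dz":-0.009,"ax":0.0,"ay":0.0,"az":9.0},{"dx":-0.007,"dy":0.027,"dz":-0.01,"ax":0.0,"ay":0.0,"az":9.0}]
end [ 0.5243 -0.0496  0.2203] [-3.114 -0.418  0.   ] 13
```

Request:
{"fn": "play_rows", "kwargs": {
  "moves": [
    {"dx": 0.0, "dy": 0.0, "dz": -0.04, "ax": 0, "ay": 0, "az": 0},
    {"dx": 0.0, "dy": 0.0, "dz": -0.04, "ax": 0, "ay": 0, "az": 0},
    {"dx": 0.0, "dy": 0.0, "dz": -0.04, "ax": 0, "ay": 0, "az": 0},
    {"dx": -0.028, "dy": -0.003, "dz": -0.009, "ax": 0, "ay": 0, "az": 9},
    {"dx": -0.028, "dy": 0.001, "dz": -0.009, "ax": 0, "ay": 0, "az": 9},
    {"dx": -0.028, "dy": 0.006, "dz": -0.009, "ax": 0, "ay": 0, "az": 9},
    {"dx": -0.026, "dy": 0.01, "dz": -0.009, "ax": 0, "ay": 0, "az": 9},
    {"dx": -0.025, "dy": 0.014, "dz": -0.009, "ax": 0, "ay": 0, "az": 9},
    {"dx": -0.022, "dy": 0.018, "dz": -0.01, "ax": 0, "ay": 0, "az": 9},
    {"dx": -0.019, "dy": 0.021, "dz": -0.009, "ax": 0, "ay": 0, "az": 9},
    {"dx": -0.015, "dy": 0.024, "dz": -0.01, "ax": 0, "ay": 0, "az": 9},
    {"dx": -0.012, "dy": 0.026, "dz": -0.009, "ax": 0, "ay": 0, "az": 9},
    {"dx": -0.007, "dy": 0.027, "dz": -0.01, "ax": 0, "ay": 0, "az": 9},
    {"dx": 0, "dy": 0, "dz": 0, "ax": 0, "ay": 0, "az": 0},
    {"dx": 0, "dy": 0, "dz": 0, "ax": 0, "ay": 0, "az": 0}
  ]
}}

```text
t: 9.43
ee_pos: [0.5239, -0.0486, 0.22]
tcp_rot: [-3.112, -0.422, 0.001]
wrist_force: [-0.1, 0.7, -0.8]
width: 0.08
```

```bash
python3 - <<'E'
from plan import *
s=env.observe(); print(s['t'],s['ee_pos'],s['tcp_rot'],abs(s['qd']).max())
snap('wrist','w3.png')
o=env.landmark_of("hasp_tab","wrist")
for a in o:
    w=atz('wrist',*a["point"],.109); q=w-np.r_[C,0]; print(a,w,'chest',q@EX,q@EY)
X=cloud('wrist'); q=X-np.r_[C,0]; x=q@EX; y=q@EY; zz=X[...,2]
m=(zz>.105)&(zz<.125)&(abs(x+.035)<.03)&(abs(y)<.03)
print(m.sum()); 
if m.sum(): print(x[m].min(),x[m].max(),np.median(x[m]),y[m].min(),y[m].max(),np.median(zz[m]))
snap('top','t3.png',(180,90,380,290),3)
m=None
X=cloud('top'); m=(X[...,2]>.02)&(X[...,2]<.06)&(abs(X[...,0]-.48)<.08)&(abs(X[...,1]-.23)<.08)
print(m.sum(),cv2.minAreaRect(X[m][:,:2].astype(np.float32)))
E
```

```text
9.425 [ 0.5239 -0.0486  0.22  ] [-3.1124 -0.422   0.0007] 0.013218113854157526
{'point': [282.4, 212.8], 'conf': 0.56} [ 0.5205 -0.051   0.109 ] chest -0.03889535935011834 -0.0008354029068332839
211
-0.03935485837676669 -0.03168237965852892 -0.03391014483505168 -0.0056838106699129065 0.007388975479977347 0.12025266459018247
335 ((0.48003488779067993, 0.22825418412685394), (0.03839306905865669, 0.0642702504992485), 15.8535795211792)
```

View pics/w3.png

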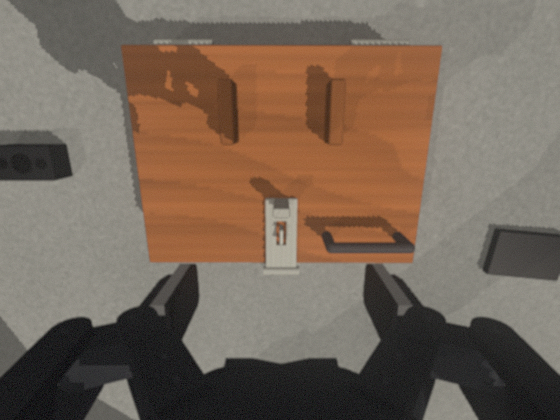

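View pics/t3.png

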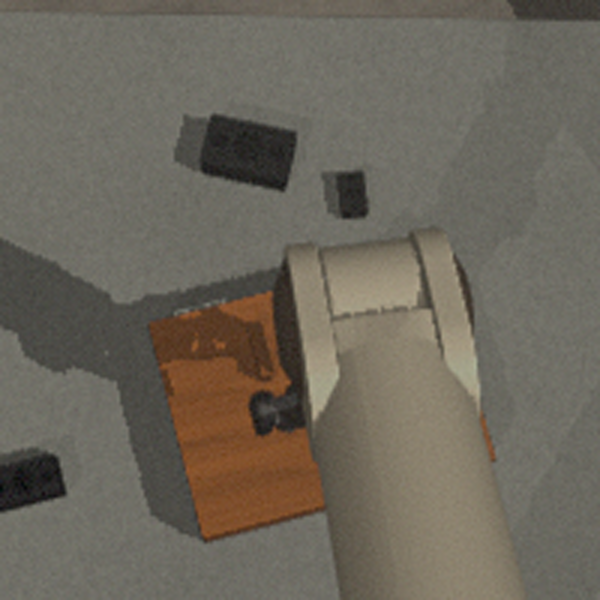

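The wrist picture shows the tab at (282,207), centred between the open fingers, with the handle at (370,247) clear of them. The top picture shows the block resting on the bench, measured at (0.480, 0.228). I'll descend onto the tab and close.

Request:
{"fn": "play_rows", "kwargs": {
  "moves": [
    {"dx": 0, "dy": 0, "dz": 0.032, "ax": 0, "ay": 0, "az": 0},
    {"dx": 0, "dy": 0, "dz": 0.032, "ax": 0, "ay": 0, "az": 0},
    {"dx": 0, "dy": 0, "dz": 0.032, "ax": 0, "ay": 0, "az": 0},
    {"dx": 0, "dy": 0, "dz": 0.031, "ax": 0, "ay": 0, "az": 0},
    {"dx": 0, "dy": 0, "dz": 0, "ax": 0, "ay": 0, "az": 0}
  ],
  "grip": 0.05
}}

```text
t: 10.2
ee_pos: [0.522, -0.0485, 0.0911]
tcp_rot: [-3.111, -0.421, 0.008]
wrist_force: [-0.5, 0.5, -0.4]
width: 0.05
```

Request:
{"fn": "play_rows", "kwargs": {
  "moves": [
    {"dx": 0, "dy": 0, "dz": 0, "ax": 0, "ay": 0, "az": 0},
    {"dx": 0, "dy": 0, "dz": 0, "ax": 0, "ay": 0, "az": 0},
    {"dx": 0, "dy": 0, "dz": 0, "ax": 0, "ay": 0, "az": 0},
    {"dx": 0, "dy": 0, "dz": 0, "ax": 0, "ay": 0, "az": 0}
  ],
  "grip": 0.005
}}

```text
t: 10.7
ee_pos: [0.5253, -0.0484, 0.0948]
tcp_rot: [-3.113, -0.42, -0.004]
wrist_force: [-1.2, 3.7, 7.4]
width: 0.0128
```

```bash
python3 - <<'E'
from plan import *
s=env.observe(); p=s['ee_pos']; print(s['t'],p,s['wrist_force'],s['width'])
q=p-np.r_[C,0]; print(q@EX,q@EY)
R=Ro.from_rotvec(s['tcp_rot']); H=W(-.106,0,.083); g=p+R.apply([0,0,-.019])
v=g-H; rx,rz=v@EX,v[2]; print('rel',rx,rz,np.hypot(rx,rz))
tg=[]
N=11
for k in range(1,N+1):
    th=np.deg2rad(120*k/N)
    nx=rx*np.cos(th)-rz*np.sin(th); nz=rx*np.sin(th)+rz*np.cos(th)
    tilt=0
    tg.append((p+EX*(nx-rx)+[0,0,nz-rz],R,1))
plan(tg)
E
```

```text
10.7 [ 0.5253 -0.0484  0.0948] [-1.1951  3.7149  7.4403] 0.012826532705052558
-0.033571715942190286 0.00042477928977079706
rel 0.07238218755909491 0.03081766740248383 0.07866962374366683
[{"dx":-0.007,"dy":0.0,"dz":-0.013,"ax":0.0,"ay":0.0,"az":0.0},{"dx":-0.01,"dy":0.0,"dz":-0.012,"ax":0.0,"ay":0.0,"az":0.0},{"dx":-0.011,"dy":0.0,"dz":-0.009,"ax":0.0,"ay":0.0,"az":0.0},{"dx":-0.013,"dy":0.0,"dz":-0.008,"ax":0.0,"ay":0.0,"az":0.0},{"dx":-0.014,"dy":0.0,"dz":-0.004,"ax":0.0,"ay":0.0,"az":0.0},{"dx":-0.015,"dy":0.0,"dz":-0.002,"ax":0.0,"ay":0.0,"az":0.0},{"dx":-0.015,"dy":0.0,"dz":0.001,"ax":0.0,"ay":0.0,"az":0.0},{"dx":-0.015,"dy":0.0,"dz":0.004,"ax":0.0,"ay":0.0,"az":0.0},{"dx":-0.013,"dy":0.0,"dz":0.006,"ax":0.0,"ay":0.0,"az":0.0},{"dx":-0.012,"dy":0.0,"dz":0.009,"ax":0.0,"ay":0.0,"az":0.0},{"dx":-0.01,"dy":0.0,"dz":0.011,"ax":0.0,"ay":0.0,"az":0.0}]
end [ 0.3951 -0.0841  0.1115] [-3.113 -0.42  -0.004] 11
```

A 7 N upward reaction suggests the swinging tips touch the strap. I'll reopen slightly, raise 7 mm and grip again.

Request:
{"fn": "play_rows", "kwargs": {
  "moves": [
    {"dx": 0, "dy": 0, "dz": 0, "ax": 0, "ay": 0, "az": 0},
    {"dx": 0, "dy": 0, "dz": -0.007, "ax": 0, "ay": 0, "az": 0},
    {"dx": 0, "dy": 0, "dz": 0, "ax": 0, "ay": 0, "az": 0}
  ],
  "grip": 0.03
}}

```text
t: 11.08
ee_pos: [0.525, -0.0501, 0.1011]
tcp_rot: [3.113, 0.417, 0.002]
wrist_force: [0.7, -0.2, -0.0]
width: 0.0304
```

Request:
{"fn": "play_rows", "kwargs": {
  "moves": [
    {"dx": 0, "dy": 0, "dz": 0, "ax": 0, "ay": 0, "az": 0},
    {"dx": 0, "dy": 0, "dz": 0, "ax": 0, "ay": 0, "az": 0},
    {"dx": 0, "dy": 0, "dz": 0, "ax": 0, "ay": 0, "az": 0},
    {"dx": 0, "dy": 0, "dz": 0, "ax": 0, "ay": 0, "az": 0}
  ],
  "grip": 0.005
}}

```text
t: 11.58
ee_pos: [0.5243, -0.0486, 0.1007]
tcp_rot: [-3.113, -0.419, 0.0]
wrist_force: [-2.8, 2.4, 5.7]
width: 0.0122
```

```bash
python3 - <<'E'
from plan import *
s=env.observe(); p=s['ee_pos']; print(s['t'],p,s['wrist_force'],s['width'])
snap('wrist','w4.png')
E
```

```text
11.575 [ 0.5243 -0.0486  0.1007] [-2.7663  2.3612  5.704 ] 0.012247089405105384
```

View pics/w4.png

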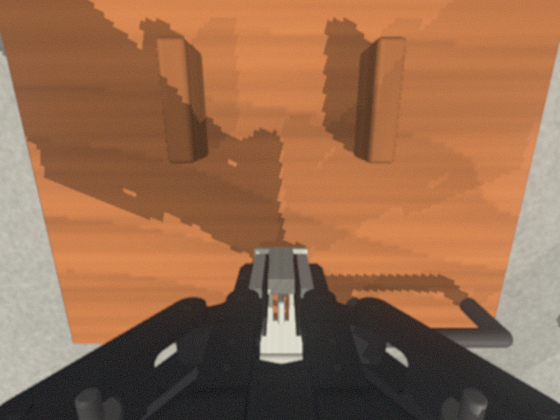

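The tab is held between the fingertips at (280,270), width 12 mm. I'll swing it over along the arc.

```bash
python3 - <<'E'
from plan import *
s=env.observe(); p=s['ee_pos']; R=Ro.from_rotvec(s['tcp_rot'])
rx,rz=.071,.028
tg=[]
N=12
for k in range(1,N+1):
    th=np.deg2rad(115*k/N)
    nx=rx*np.cos(th)-rz*np.sin(th); nz=rx*np.sin(th)+rz*np.cos(th)
    tg.append((p+EX*(nx-rx)+[0,0,nz-rz],R,1))
plan(tg)
E
```

```text
[{"dx":-0.006,"dy":0.0,"dz":-0.011,"ax":0.0,"ay":0.0,"az":0.0},{"dx":-0.007,"dy":0.0,"dz":-0.011,"ax":0.0,"ay":0.0,"az":0.0},{"dx":-0.009,"dy":0.0,"dz":-0.009,"ax":0.0,"ay":0.0,"az":0.0},{"dx":-0.011,"dy":0.0,"dz":-0.007,"ax":0.0,"ay":0.0,"az":0.0},{"dx":-0.011,"dy":0.0,"dz":-0.005,"ax":0.0,"ay":0.0,"az":0.0},{"dx":-0.012,"dy":0.0,"dz":-0.004,"ax":0.0,"ay":0.0,"az":0.0},{"dx":-0.013,"dy":0.0,"dz":-0.001,"ax":0.0,"ay":0.0,"az":0.0},{"dx":-0.013,"dy":0.0,"dz":0.0,"ax":0.0,"ay":0.0,"az":0.0},{"dx":-0.012,"dy":0.0,"dz":0.003,"ax":0.0,"ay":0.0,"az":0.0},{"dx":-0.012,"dy":0.0,"dz":0.005,"ax":0.0,"ay":0.0,"az":0.0},{"dx":-0.011,"dy":0.0,"dz":0.007,"ax":0.0,"ay":0.0,"az":0.0},{"dx":-0.009,"dy":0.0,"dz":0.008,"ax":0.0,"ay":0.0,"az":0.0}]
end [ 0.4027 -0.082   0.1257] [-3.113 -0.419  0.   ] 12
```

Request:
{"fn": "play_rows", "kwargs": {
  "moves": [
    {"dx": -0.006, "dy": 0, "dz": -0.011, "ax": 0, "ay": 0, "az": 0},
    {"dx": -0.007, "dy": 0, "dz": -0.011, "ax": 0, "ay": 0, "az": 0},
    {"dx": -0.009, "dy": 0, "dz": -0.009, "ax": 0, "ay": 0, "az": 0},
    {"dx": -0.011, "dy": 0, "dz": -0.007, "ax": 0, "ay": 0, "az": 0},
    {"dx": -0.011, "dy": 0, "dz": -0.005, "ax": 0, "ay": 0, "az": 0},
    {"dx": -0.012, "dy": 0, "dz": -0.004, "ax": 0, "ay": 0, "az": 0},
    {"dx": 0, "dy": 0, "dz": 0, "ax": 0, "ay": 0, "az": 0}
  ]
}}

```text
t: 12.5
ee_pos: [0.4688, -0.0639, 0.1475]
tcp_rot: [-3.113, -0.418, 0.001]
wrist_force: [-0.6, 6.2, -10.4]
width: 0.0117
```

```bash
python3 - <<'E'
from plan import *
s=env.observe(); p=s['ee_pos']; print(s['t'],p,s['wrist_force'],s['width'])
snap('wrist','w5.png'); snap('scene','s5.png',(170,130,330,270),4)
E
```

```text
12.5 [ 0.4688 -0.0639  0.1475] [ -0.5909   6.163  -10.4434] 0.011673455410188136
```

View pics/w5.png

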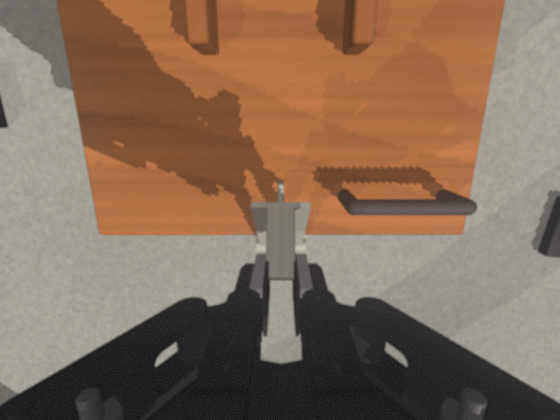

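View pics/s5.png

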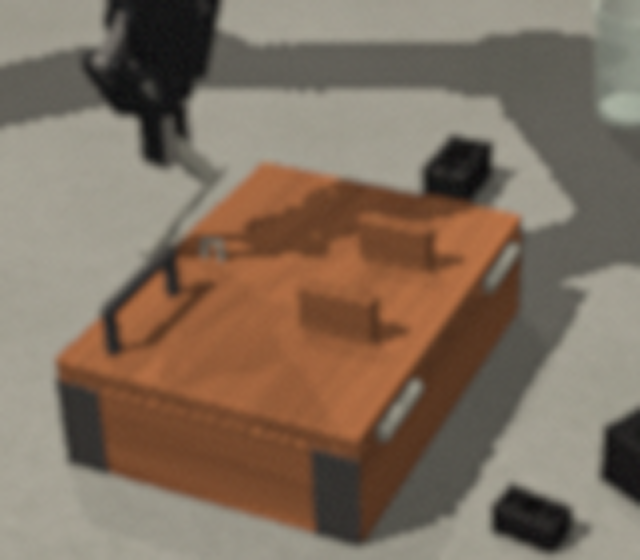

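The hasp is off its staple and tilted up about 50°, with its tab still in the fingers. Continuing the arc.

Request:
{"fn": "play_rows", "kwargs": {
  "moves": [
    {"dx": -0.013, "dy": 0, "dz": 0.001, "ax": 0, "ay": 0, "az": 0},
    {"dx": -0.013, "dy": 0, "dz": 0.001, "ax": 0, "ay": 0, "az": 0},
    {"dx": -0.012, "dy": 0, "dz": 0.003, "ax": 0, "ay": 0, "az": 0},
    {"dx": -0.012, "dy": 0, "dz": 0.005, "ax": 0, "ay": 0, "az": 0},
    {"dx": -0.011, "dy": 0, "dz": 0.007, "ax": 0, "ay": 0, "az": 0},
    {"dx": -0.009, "dy": 0, "dz": 0.008, "ax": 0, "ay": 0, "az": 0},
    {"dx": 0, "dy": 0, "dz": 0, "ax": 0, "ay": 0, "az": 0}
  ]
}}

```text
t: 13.48
ee_pos: [0.4012, -0.0826, 0.1234]
tcp_rot: [3.113, 0.418, -0.003]
wrist_force: [-7.9, 6.9, 13.1]
width: 0.0109
```

```bash
python3 - <<'E'
from plan import *
s=env.observe(); p=s['ee_pos']; print(s['t'],p,s['wrist_force'],s['width'])
snap('wrist','w6.png'); snap('scene','s6.png',(170,130,330,270),4)
E
```

```text
13.475 [ 0.4012 -0.0826  0.1234] [-7.917   6.9103 13.0976] 0.010893419869508631
```

View pics/w6.png

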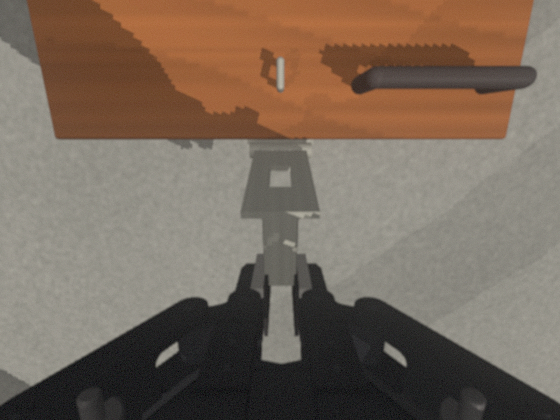

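View pics/s6.png

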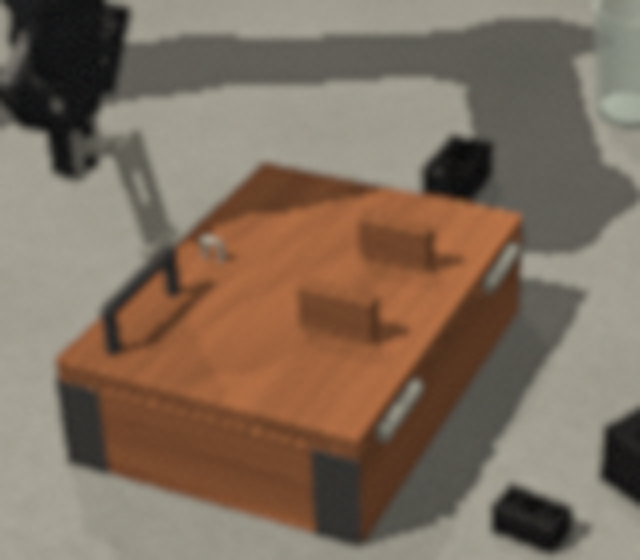

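The hasp is past upright (about 110°), leaning to the front. I'll release it.

Request:
{"fn": "play_rows", "kwargs": {
  "moves": [
    {"dx": 0, "dy": 0, "dz": 0, "ax": 0, "ay": 0, "az": 0},
    {"dx": 0, "dy": 0, "dz": 0, "ax": 0, "ay": 0, "az": 0},
    {"dx": 0, "dy": 0, "dz": 0, "ax": 0, "ay": 0, "az": 0},
    {"dx": 0, "dy": 0, "dz": -0.03, "ax": 0, "ay": 0, "az": 0},
    {"dx": 0, "dy": 0, "dz": -0.04, "ax": 0, "ay": 0, "az": 0},
    {"dx": 0, "dy": 0, "dz": -0.04, "ax": 0, "ay": 0, "az": 0},
    {"dx": 0, "dy": 0, "dz": 0, "ax": 0, "ay": 0, "az": 0},
    {"dx": 0, "dy": 0, "dz": 0, "ax": 0, "ay": 0, "az": 0}
  ],
  "grip": 0.08
}}

```text
t: 14.58
ee_pos: [0.4025, -0.0832, 0.2319]
tcp_rot: [3.113, 0.417, -0.0]
wrist_force: [-0.3, -0.2, 0.3]
width: 0.0803
```

```bash
python3 - <<'E'
from plan import *
s=env.observe(); p=s['ee_pos']; print(s['t'],p,s['wrist_force'],s['width'])
snap('wrist','w7.png')
X=cloud('wrist'); q=X-np.r_[C,0]; x=q@EX; y=q@EY; zz=X[...,2]
for n,z in (("lid_handle",.1095),):
    for o in env.landmark_of(n,"wrist")[:2]:
        w=atz('wrist',*o["point"],z); r=w-np.r_[C,0]; print(n,o["point"],o["conf"],w,'chest',r@EX,r@EY)
m=(zz>.105)&(zz<.125)&(abs(x+.07)<.025)&(abs(y+.08)<.05)
print(m.sum(),np.median(x[m]),y[m].min(),y[m].max())
a,b=plan([(W(-.07,-.08,.2),rot(A0+90),10)])
E
```

```text
14.575 [ 0.4025 -0.0832  0.2319] [-0.3236 -0.2204  0.3178] 0.08026553375888998
lid_handle [378.1, 96.7] 0.68 [ 0.5116 -0.1359  0.1095] chest -0.06997453624898568 -0.08030290520107936
1303 -0.07207365743779959 -0.11789590573601502 -0.03917523367901381
[{"dx":0.009,"dy":0.008,"dz":0.003,"ax":0.0,"ay":0.0,"az":-9.0},{"dx":0.008,"dy":0.009,"dz":0.003,"ax":0.0,"ay":0.0,"az":-9.0},{"dx":0.006,"dy":0.01,"dz":0.003,"ax":0.0,"ay":0.0,"az":-9.0},{"dx":0.005,"dy":0.011,"dz":0.003,"ax":0.0,"ay":0.0,"az":-9.0},{"dx":0.003,"dy":0.012,"dz":0.003,"ax":0.0,"ay":0.0,"az":-9.0},{"dx":0.001,"dy":0.012,"dz":0.003,"ax":0.0,"ay":0.0,"az":-9.0},{"dx":-0.001,"dy":0.012,"dz":0.003,"ax":0.0,"ay":0.0,"az":-9.0},{"dx":-0.003,"dy":0.012,"dz":0.003,"ax":0.0,"ay":0.0,"az":-9.0},{"dx":-0.005,"dy":0.011,"dz":0.003,"ax":0.0,"ay":0.0,"az":-9.0},{"dx":-0.008,"dy":0.011,"dz":0.004,"ax":0.0,"ay":0.0,"az":-9.0}]
end [ 0.5119 -0.1359  0.1999] [-1.905 -2.495  0.001] 10
```

View pics/w7.png

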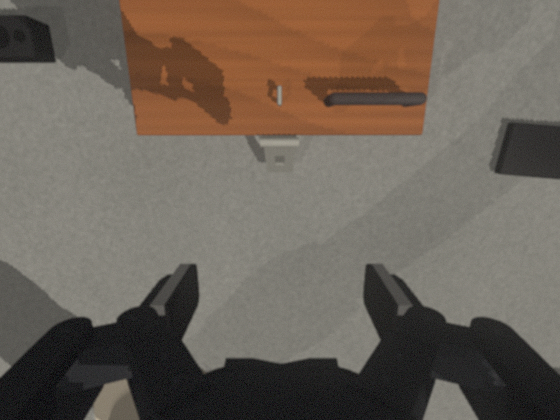

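The hasp now hangs down the chest's front at (279,160), and the staple at (279,95) is free. Next is the handle, at (375,99).

Request:
{"fn": "play_rows", "kwargs": {
  "moves": [
    {"dx": 0.009, "dy": 0.008, "dz": 0.003, "ax": 0, "ay": 0, "az": -9},
    {"dx": 0.008, "dy": 0.009, "dz": 0.003, "ax": 0, "ay": 0, "az": -9},
    {"dx": 0.006, "dy": 0.01, "dz": 0.003, "ax": 0, "ay": 0, "az": -9},
    {"dx": 0.005, "dy": 0.011, "dz": 0.003, "ax": 0, "ay": 0, "az": -9},
    {"dx": 0.003, "dy": 0.012, "dz": 0.003, "ax": 0, "ay": 0, "az": -9},
    {"dx": 0.001, "dy": 0.012, "dz": 0.003, "ax": 0, "ay": 0, "az": -9},
    {"dx": -0.001, "dy": 0.012, "dz": 0.003, "ax": 0, "ay": 0, "az": -9},
    {"dx": -0.003, "dy": 0.012, "dz": 0.003, "ax": 0, "ay": 0, "az": -9},
    {"dx": -0.005, "dy": 0.011, "dz": 0.003, "ax": 0, "ay": 0, "az": -9},
    {"dx": -0.008, "dy": 0.01, "dz": 0.004, "ax": 0, "ay": 0, "az": -9},
    {"dx": 0, "dy": 0, "dz": 0, "ax": 0, "ay": 0, "az": 0}
  ],
  "grip": 0.05
}}

```text
t: 16.05
ee_pos: [0.5114, -0.1361, 0.1996]
tcp_rot: [-1.906, -2.493, -0.001]
wrist_force: [-0.6, 0.4, 0.3]
width: 0.0501
```

```bash
python3 - <<'E'
from plan import *
s=env.observe(); p=s['ee_pos']; print(s['t'],p,s['tcp_rot'],s['qpos'],s['width'])
snap('wrist','w8.png')
X=cloud('wrist'); q=X-np.r_[C,0]; x=q@EX; y=q@EY; zz=X[...,2]
m=(zz>.105)&(zz<.125)&(abs(x+.07)<.025)&(abs(y+.08)<.05)
print(m.sum(),np.median(x[m]),y[m].min(),y[m].max())
for o in env.landmark_of("lid_handle","wrist")[:2]:
        w=atz('wrist',*o["point"],.1095); r=w-np.r_[C,0]; print(o["point"],o["conf"],w,'chest',r@EX,r@EY)
a,b=plan([(W(-.0705,-.08,.093),rot(A0+90),4)])
E
```

```text
16.05 [ 0.5114 -0.1361  0.1996] [-1.9064 -2.4928 -0.0006] [ 0.8264  0.3846 -0.7545  1.8752  0.307   1.0043  0.2054] 0.05009455994192231
1166 -0.07122045479604021 -0.1187535250332057 -0.03975709293776891
[283.3, 212.4] 0.9 [ 0.5102 -0.1318  0.1095] chest -0.070218868039988 -0.07602837031697843
[{"dx":0.0,"dy":0.0,"dz":0.027,"ax":0.0,"ay":0.0,"az":0.0},{"dx":0.0,"dy":0.0,"dz":0.027,"ax":0.0,"ay":0.0,"az":0.0},{"dx":0.0,"dy":0.0,"dz":0.027,"ax":0.0,"ay":0.0,"az":0.0},{"dx":0.0,"dy":0.0,"dz":0.026,"ax":0.0,"ay":0.0,"az":-0.2}]
end [ 0.5109 -0.1354  0.0933] [-1.904 -2.496  0.   ] 4
```

View pics/w8.png

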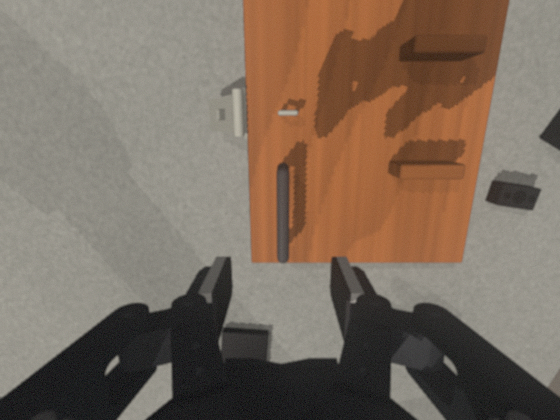

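The bar is at (283,213), centred between the fingers. Going down to grip it.

Request:
{"fn": "play_rows", "kwargs": {
  "moves": [
    {"dx": 0, "dy": 0, "dz": 0.027, "ax": 0, "ay": 0, "az": 0},
    {"dx": 0, "dy": 0, "dz": 0.027, "ax": 0, "ay": 0, "az": 0},
    {"dx": 0, "dy": 0, "dz": 0.027, "ax": 0, "ay": 0, "az": 0},
    {"dx": 0, "dy": 0, "dz": 0.026, "ax": 0, "ay": 0, "az": 0},
    {"dx": 0, "dy": 0, "dz": 0, "ax": 0, "ay": 0, "az": 0}
  ]
}}

```text
t: 16.77
ee_pos: [0.5098, -0.1353, 0.0927]
tcp_rot: [-1.905, -2.493, 0.003]
wrist_force: [-0.2, 0.2, 0.4]
width: 0.0501
```

Request:
{"fn": "play_rows", "kwargs": {
  "moves": [
    {"dx": 0, "dy": 0, "dz": 0, "ax": 0, "ay": 0, "az": 0},
    {"dx": 0, "dy": 0, "dz": 0, "ax": 0, "ay": 0, "az": 0},
    {"dx": 0, "dy": 0, "dz": 0, "ax": 0, "ay": 0, "az": 0},
    {"dx": 0, "dy": 0, "dz": 0, "ax": 0, "ay": 0, "az": 0}
  ],
  "grip": 0.003
}}

```text
t: 17.27
ee_pos: [0.5129, -0.1363, 0.0956]
tcp_rot: [1.905, 2.495, 0.001]
wrist_force: [0.3, 0.7, 6.7]
width: 0.0074
```

```bash
cat > lid.py <<'E'
from plan import *
def lidplan(th0,th1,N,ti0,ti1,off=.019):
    s=env.observe(); p=s['ee_pos']; R=Ro.from_rotvec(s['tcp_rot']); print(s['t'],p,s['tcp_rot'],s['wrist_force'],s['width'])
    H=W(.1,-.08,.065); g=p-off*R.apply([0,0,1]); r0=np.array([(g-H)@EX,(g-H)[2]])
    ang=np.rad2deg(np.arctan2(r0[1],-r0[0]))-14.67; print('rel',r0,np.hypot(*r0),'lid angle est',ang)
    rr=.1757; tg=[]
    for k in range(1,N+1):
        th=np.deg2rad(th0+(th1-th0)*k/N+14.67); t=ti0+(ti1-ti0)*k/N
        Rt=rot(A0+90,t); gg=H+EX*(-rr*np.cos(th))+[0,0,rr*np.sin(th)]+EY*((g-H)@EY)
        tg.append((gg+off*Rt.apply([0,0,1]),Rt,1))
    plan(tg)
E
python3 -c "
from lid import *
lidplan(0,45,10,0,18)"
```

```text
17.275 [ 0.5129 -0.1363  0.0956] [1.9052 2.4952 0.0008] [0.2887 0.7051 6.7415] 0.007415529290398767
rel [-0.1688  0.0496] 0.17596806274125715 lid angle est 1.7165528219470279
[{"dx":0.0,"dy":0.002,"dz":-0.008,"ax":1.9,"ay":0.0,"az":0.0},{"dx":0.0,"dy":0.004,"dz":-0.013,"ax":1.8,"ay":0.0,"az":0.0},{"dx":0.0,"dy":0.005,"dz":-0.013,"ax":1.8,"ay":0.0,"az":0.0},{"dx":0.0,"dy":0.005,"dz":-0.012,"ax":1.8,"ay":0.0,"az":0.0},{"dx":0.0,"dy":0.006,"dz":-0.013,"ax":1.8,"ay":0.0,"az":0.0},{"dx":0.0,"dy":0.006,"dz":-0.011,"ax":1.8,"ay":0.0,"az":0.0},{"dx":0.0,"dy":0.007,"dz":-0.012,"ax":1.8,"ay":0.0,"az":0.0},{"dx":0.0,"dy":0.008,"dz":-0.011,"ax":1.8,"ay":0.0,"az":0.0},{"dx":0.0,"dy":0.008,"dz":-0.011,"ax":1.8,"ay":0.0,"az":0.0},{"dx":0.0,"dy":0.008,"dz":-0.01,"ax":1.8,"ay":0.0,"az":0.0}]
end [ 0.5841 -0.1167  0.1982] [-1.778 -2.328  0.37 ] 10
```

Request:
{"fn": "play_rows", "kwargs": {
  "moves": [
    {"dx": 0, "dy": 0.003, "dz": -0.012, "ax": 1.8, "ay": 0, "az": 0},
    {"dx": 0, "dy": 0.004, "dz": -0.013, "ax": 1.8, "ay": 0, "az": 0},
    {"dx": 0, "dy": 0.005, "dz": -0.013, "ax": 1.8, "ay": 0, "az": 0},
    {"dx": 0, "dy": 0.005, "dz": -0.012, "ax": 1.8, "ay": 0, "az": 0},
    {"dx": 0, "dy": 0.006, "dz": -0.013, "ax": 1.8, "ay": 0, "az": 0},
    {"dx": 0, "dy": 0.006, "dz": -0.011, "ax": 1.8, "ay": 0, "az": 0},
    {"dx": 0, "dy": 0, "dz": 0, "ax": 0, "ay": 0, "az": 0}
  ]
}}

```text
t: 18.15
ee_pos: [0.5446, -0.1276, 0.1657]
tcp_rot: [-1.831, -2.398, 0.23]
wrist_force: [-3.9, -2.5, 4.9]
width: 0.0075
```

```bash
python3 -c "
from lid import *
lidplan(28,70,11,11,28,.014)
snap('scene','s9.png',(130,70,370,270),3)"
```

```text
18.15 [ 0.5446 -0.1276  0.1657] [-1.8311 -2.3983  0.2301] [-3.894  -2.5219  4.9411] 0.00753433319992438
rel [-0.1333  0.1144] 0.17564464219833048 lid angle est 25.971974805255797
[{"dx":0.0,"dy":0.009,"dz":-0.015,"ax":1.6,"ay":0.0,"az":0.0},{"dx":0.0,"dy":0.007,"dz":-0.01,"ax":1.5,"ay":0.0,"az":0.0},{"dx":0.0,"dy":0.007,"dz":-0.009,"ax":1.6,"ay":0.0,"az":0.0},{"dx":0.0,"dy":0.007,"dz":-0.009,"ax":1.5,"ay":0.0,"az":0.0},{"dx":0.0,"dy":0.007,"dz":-0.008,"ax":1.6,"ay":0.0,"az":0.0},{"dx":0.0,"dy":0.008,"dz":-0.009,"ax":1.5,"ay":0.0,"az":0.0},{"dx":0.0,"dy":0.008,"dz":-0.008,"ax":1.6,"ay":0.0,"az":0.0},{"dx":0.0,"dy":0.009,"dz":-0.007,"ax":1.5,"ay":0.0,"az":0.0},{"dx":0.0,"dy":0.009,"dz":-0.007,"ax":1.6,"ay":0.0,"az":0.0},{"dx":0.0,"dy":0.009,"dz":-0.007,"ax":1.5,"ay":0.0,"az":0.0},{"dx":0.0,"dy":0.009,"dz":-0.007,"ax":1.6,"ay":0.0,"az":0.0}]
end [ 0.6535 -0.0978  0.2278] [-1.695 -2.219  0.555] 11
```

View pics/s9.png

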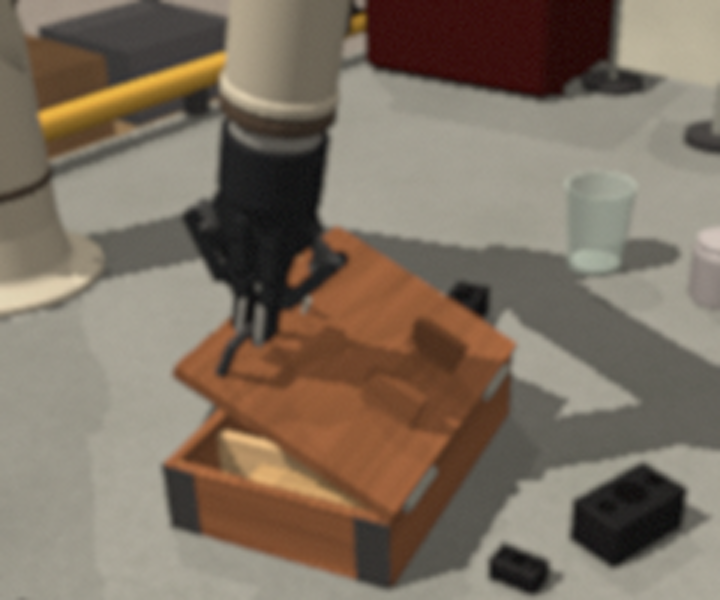

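The lid is rising with the bar in the fingers (about 26°), and the radius checks at 0.1756 m. Continuing.

Request:
{"fn": "play_rows", "kwargs": {
  "moves": [
    {"dx": 0, "dy": 0.008, "dz": -0.014, "ax": 1.6, "ay": 0, "az": 0},
    {"dx": 0, "dy": 0.007, "dz": -0.01, "ax": 1.5, "ay": 0, "az": 0},
    {"dx": 0, "dy": 0.007, "dz": -0.009, "ax": 1.6, "ay": 0, "az": 0},
    {"dx": 0, "dy": 0.007, "dz": -0.009, "ax": 1.5, "ay": 0, "az": 0},
    {"dx": 0, "dy": 0.007, "dz": -0.008, "ax": 1.6, "ay": 0, "az": 0},
    {"dx": 0, "dy": 0.008, "dz": -0.009, "ax": 1.5, "ay": 0, "az": 0},
    {"dx": 0, "dy": 0.008, "dz": -0.008, "ax": 1.6, "ay": 0, "az": 0},
    {"dx": 0, "dy": 0.009, "dz": -0.007, "ax": 1.5, "ay": 0, "az": 0},
    {"dx": 0, "dy": 0.009, "dz": -0.007, "ax": 1.6, "ay": 0, "az": 0},
    {"dx": 0, "dy": 0.009, "dz": -0.007, "ax": 1.5, "ay": 0, "az": 0},
    {"dx": 0, "dy": 0.009, "dz": -0.007, "ax": 1.6, "ay": 0, "az": 0},
    {"dx": 0, "dy": 0, "dz": 0, "ax": 0, "ay": 0, "az": 0}
  ]
}}

```text
t: 19.7
ee_pos: [0.6526, -0.0979, 0.2303]
tcp_rot: [-1.696, -2.22, 0.554]
wrist_force: [-3.5, -1.0, 14.6]
width: 0.0074
```

```bash
python3 -c "
from lid import *
lidplan(70,88,6,28,34,.014)
print(env.observe()['qpos'])
snap('scene','s10.png',(130,70,370,270),3)"
```

```text
19.7 [ 0.6526 -0.0979  0.2303] [-1.6962 -2.2203  0.5539] [-3.545  -1.0166 14.5965] 0.007440357630058249
rel [-0.0173  0.1777] 0.1785315206273752 lid angle est 69.75691323693059
[{"dx":0.0,"dy":0.01,"dz":-0.003,"ax":1.0,"ay":0.0,"az":0.0},{"dx":0.0,"dy":0.007,"dz":-0.004,"ax":1.0,"ay":0.0,"az":0.0},{"dx":0.0,"dy":0.008,"dz":-0.005,"ax":1.0,"ay":0.0,"az":0.0},{"dx":0.0,"dy":0.008,"dz":-0.004,"ax":1.0,"ay":0.0,"az":0.0},{"dx":0.0,"dy":0.009,"dz":-0.003,"ax":1.0,"ay":0.0,"az":0.0},{"dx":0.0,"dy":0.008,"dz":-0.004,"ax":1.0,"ay":0.0,"az":0.0}]
end [ 0.7055 -0.0835  0.2248] [-1.644 -2.151  0.658] 6
[ 0.3078  0.8796 -0.5714  1.0526  0.4785  1.8077  0.0674]
```

View pics/s10.png

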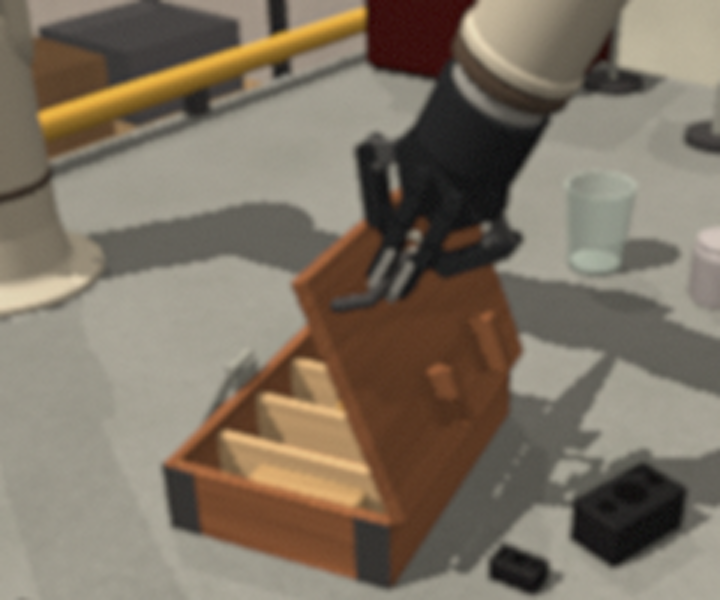

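The lid is at about 70°, the bar still gripped and the fingers clear of the board. Finishing to about 87°.

Request:
{"fn": "play_rows", "kwargs": {
  "moves": [
    {"dx": 0, "dy": 0.009, "dz": -0.003, "ax": 1, "ay": 0, "az": 0},
    {"dx": 0, "dy": 0.007, "dz": -0.004, "ax": 1, "ay": 0, "az": 0},
    {"dx": 0, "dy": 0.008, "dz": -0.004, "ax": 1, "ay": 0, "az": 0},
    {"dx": 0, "dy": 0.008, "dz": -0.004, "ax": 1, "ay": 0, "az": 0},
    {"dx": 0, "dy": 0.009, "dz": -0.003, "ax": 1, "ay": 0, "az": 0},
    {"dx": 0, "dy": 0.008, "dz": -0.003, "ax": 1, "ay": 0, "az": 0},
    {"dx": 0, "dy": 0, "dz": 0, "ax": 0, "ay": 0, "az": 0}
  ]
}}

```text
t: 20.62
ee_pos: [0.7058, -0.0833, 0.2267]
tcp_rot: [-1.649, -2.157, 0.651]
wrist_force: [4.7, 1.3, 22.3]
width: 0.0077
```

```bash
python3 -c "
from lid import *
lidplan(86,88,1,34,34,.014)
print(env.observe()['qpos'])
snap('scene','s11.png',(130,70,370,270),3)
snap('top','t11.png',(180,90,380,290),3)"
```

```text
20.625 [ 0.7058 -0.0833  0.2267] [-1.6494 -2.157   0.6512] [ 4.6686  1.2543 22.3068] 0.007726731489165424
rel [0.039  0.1734] 0.17773099693328753 lid angle est 87.98977520743703
[{"dx":0.0,"dy":0.001,"dz":0.002,"ax":0.5,"ay":0.0,"az":-0.2}]
end [ 0.7056 -0.0834  0.2245] [-1.641 -2.154  0.659] 1
[ 0.1488  1.0574 -0.4358  0.7038  0.4654  2.0121  0.1481]
```

View pics/s11.png

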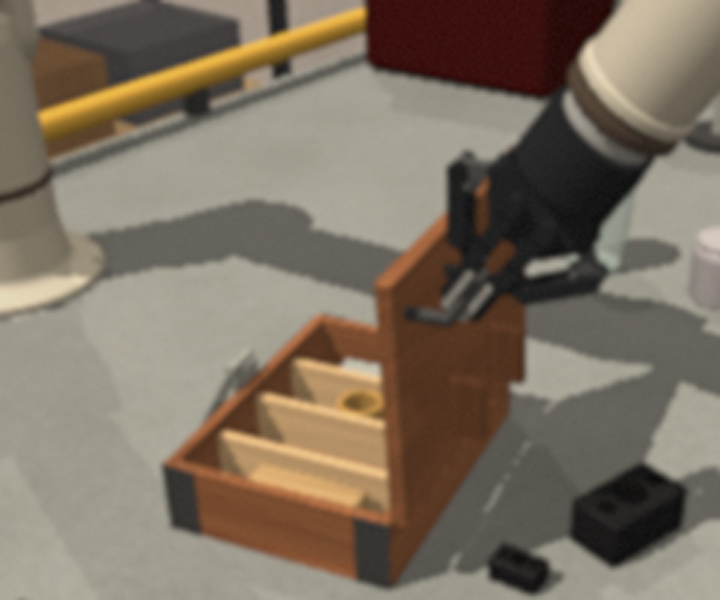

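View pics/t11.png

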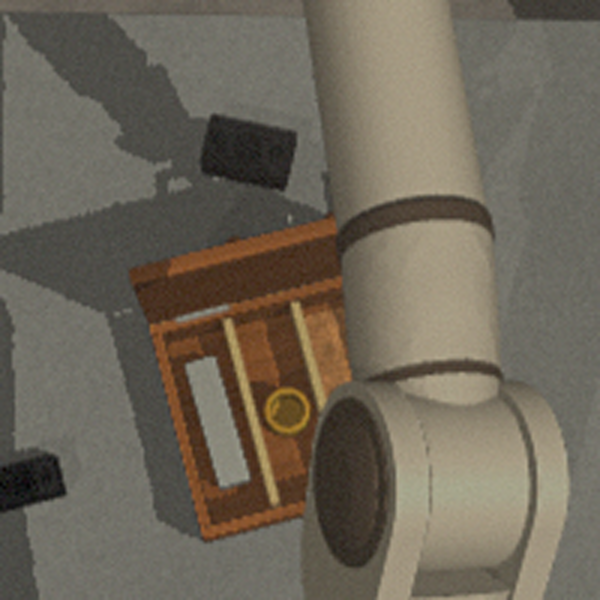

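The lid stands upright (about 88°). The free compartment with the light cork pad shows at top-crop (218,422), the +y outermost one. I'll open the fingers just enough and back out along their axis.

Request:
{"fn": "play_rows", "kwargs": {
  "moves": [
    {"dx": 0, "dy": 0, "dz": 0, "ax": 0, "ay": 0, "az": 0},
    {"dx": 0, "dy": 0, "dz": 0, "ax": 0, "ay": 0, "az": 0},
    {"dx": 0, "dy": 0, "dz": -0.012, "ax": -0.3, "ay": 0, "az": 0},
    {"dx": 0, "dy": 0, "dz": -0.012, "ax": -0.3, "ay": 0, "az": 0},
    {"dx": 0, "dy": 0, "dz": -0.015, "ax": -0.5, "ay": 0, "az": 0}
  ],
  "grip": 0.018
}}

```text
t: 21.35
ee_pos: [0.7197, -0.0792, 0.2458]
tcp_rot: [-1.65, -2.161, 0.638]
wrist_force: [-0.7, -0.1, -1.7]
width: 0.0178
```

```bash
python3 -c "
from lid import *
lidplan(86,88,1,34,34,.014)
print(env.observe()['qpos'])
snap('scene','s12.png',(130,70,370,270),3)"
```

```text
21.35 [ 0.7197 -0.0792  0.2458] [-1.6501 -2.1607  0.6381] [-0.7319 -0.0989 -1.7226] 0.01780799560716762
rel [0.0533 0.1925] 0.19975907380537788 lid angle est 90.80579304328498
[{"dx":0.0,"dy":-0.001,"dz":0.026,"ax":1.0,"ay":-0.2,"az":0.0}]
end [ 0.7052 -0.0831  0.2245] [-1.641 -2.152  0.658] 1
[-0.0711  1.0644  0.2453  0.6226 -0.0166  2.013   0.3732]
```

View pics/s12.png

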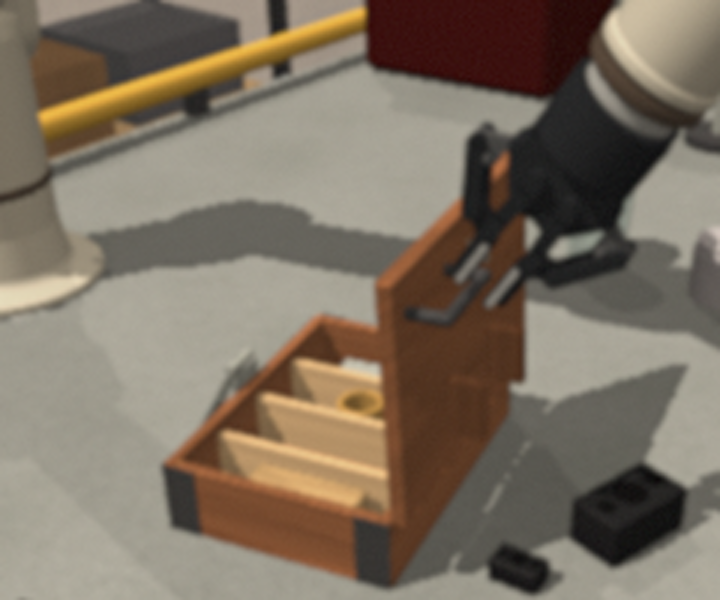

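The fingers are off the bar and the lid stays upright. I'll back out further, rise above the lid, then go to the block.

```bash
python3 - <<'E'
from plan import *
s=env.observe(); p=s['ee_pos']; R=Ro.from_rotvec(s['tcp_rot']); zt=R.apply([0,0,1])
p1=p-.03*zt; p2=np.r_[p1[:2]+[0.0,0.0],.36]
plan([(p1,rot(A0+90,31),2),(p2,rot(A0+90,8),5),([.62,.10,.35],rot(A0+80,0),5)])
E
```

```text
[{"dx":0.0,"dy":0.0,"dz":-0.015,"ax":-1.0,"ay":0.0,"az":-0.2},{"dx":0.0,"dy":0.0,"dz":-0.015,"ax":-1.0,"ay":0.2,"az":-0.2},{"dx":0.0,"dy":-0.009,"dz":-0.015,"ax":-4.6,"ay":0.0,"az":0.0},{"dx":0.0,"dy":-0.008,"dz":-0.015,"ax":-4.6,"ay":0.0,"az":0.0},{"dx":0.0,"dy":-0.006,"dz":-0.016,"ax":-4.6,"ay":0.0,"az":0.0},{"dx":0.0,"dy":-0.005,"dz":-0.017,"ax":-4.6,"ay":0.0,"az":0.0},{"dx":0.0,"dy":-0.004,"dz":-0.017,"ax":-4.6,"ay":0.0,"az":0.0},{"dx":0.04,"dy":-0.013,"dz":0.004,"ax":-1.6,"ay":0.0,"az":2.0},{"dx":0.04,"dy":-0.014,"dz":0.003,"ax":-1.6,"ay":0.2,"az":2.0},{"dx":0.039,"dy":-0.015,"dz":0.003,"ax":-1.6,"ay":0.2,"az":2.0},{"dx":0.039,"dy":-0.017,"dz":0.003,"ax":-1.6,"ay":0.0,"az":2.0},{"dx":0.039,"dy":-0.019,"dz":0.003,"ax":-1.5,"ay":0.3,"az":2.0}]
end [0.6195 0.1003 0.35  ] [-2.116 -2.321 -0.   ] 12
```

Request:
{"fn": "play_rows", "kwargs": {
  "moves": [
    {"dx": 0, "dy": 0, "dz": -0.015, "ax": -1, "ay": 0, "az": 0},
    {"dx": 0, "dy": 0, "dz": -0.015, "ax": -1, "ay": 0, "az": 0},
    {"dx": 0, "dy": -0.009, "dz": -0.015, "ax": -4.6, "ay": 0, "az": 0},
    {"dx": 0, "dy": -0.008, "dz": -0.015, "ax": -4.6, "ay": 0, "az": 0},
    {"dx": 0, "dy": -0.006, "dz": -0.016, "ax": -4.6, "ay": 0, "az": 0},
    {"dx": 0, "dy": -0.005, "dz": -0.017, "ax": -4.6, "ay": 0, "az": 0},
    {"dx": 0, "dy": -0.004, "dz": -0.017, "ax": -4.6, "ay": 0, "az": 0},
    {"dx": 0.04, "dy": -0.013, "dz": 0.004, "ax": -1.6, "ay": 0, "az": 2},
    {"dx": 0.04, "dy": -0.014, "dz": 0.003, "ax": -1.6, "ay": 0.2, "az": 2},
    {"dx": 0.039, "dy": -0.015, "dz": 0.003, "ax": -1.6, "ay": 0.2, "az": 2},
    {"dx": 0.039, "dy": -0.017, "dz": 0.003, "ax": -1.6, "ay": 0, "az": 2},
    {"dx": 0.039, "dy": -0.019, "dz": 0.003, "ax": -1.5, "ay": 0.3, "az": 2}
  ]
}}

```text
t: 22.9
ee_pos: [0.6105, 0.1052, 0.3438]
tcp_rot: [2.109, 2.32, 0.008]
wrist_force: [0.1, 0.1, 1.2]
width: 0.0177
```

```bash
python3 - <<'E'
from plan import *
s=env.observe(); print(s['t'],s['ee_pos'],s['tcp_rot'],s['wrist_force'],s['qpos'])
plan([([.480,.2285,.19],rot(15.6),9)])
E
```

```text
22.9 [0.6105 0.1052 0.3438] [2.1087 2.3203 0.0079] [0.1442 0.1445 1.2346] [-0.4431  0.332   0.3002  1.5178 -0.0984  1.299  -0.0371]
[{"dx":0.015,"dy":-0.013,"dz":0.017,"ax":0.0,"ay":0.0,"az":8.9},{"dx":0.013,"dy":-0.015,"dz":0.017,"ax":0.0,"ay":0.0,"az":8.9},{"dx":0.01,"dy":-0.017,"dz":0.017,"ax":0.0,"ay":0.0,"az":8.9},{"dx":0.007,"dy":-0.019,"dz":0.017,"ax":0.0,"ay":0.0,"az":8.9},{"dx":0.005,"dy":-0.02,"dz":0.017,"ax":0.0,"ay":0.0,"az":8.9},{"dx":0.001,"dy":-0.02,"dz":0.017,"ax":0.0,"ay":0.0,"az":8.8},{"dx":-0.002,"dy":-0.02,"dz":0.017,"ax":0.0,"ay":0.0,"az":8.9},{"dx":-0.004,"dy":-0.02,"dz":0.017,"ax":0.0,"ay":-0.2,"az":8.8},{"dx":-0.008,"dy":-0.018,"dz":0.017,"ax":0.2,"ay":-0.2,"az":8.9}]
end [0.4798 0.2282 0.1897] [3.112 0.425 0.001] 9
```

Request:
{"fn": "play_rows", "kwargs": {
  "moves": [
    {"dx": 0.015, "dy": -0.013, "dz": 0.017, "ax": 0, "ay": 0, "az": 8.9},
    {"dx": 0.013, "dy": -0.015, "dz": 0.017, "ax": 0, "ay": 0, "az": 8.9},
    {"dx": 0.01, "dy": -0.017, "dz": 0.017, "ax": 0, "ay": 0, "az": 8.9},
    {"dx": 0.007, "dy": -0.019, "dz": 0.017, "ax": 0, "ay": 0, "az": 8.9},
    {"dx": 0.005, "dy": -0.02, "dz": 0.017, "ax": 0, "ay": 0, "az": 8.9},
    {"dx": 0.001, "dy": -0.02, "dz": 0.017, "ax": 0, "ay": 0, "az": 8.8},
    {"dx": -0.002, "dy": -0.02, "dz": 0.017, "ax": 0, "ay": 0, "az": 8.9},
    {"dx": -0.004, "dy": -0.02, "dz": 0.017, "ax": 0, "ay": -0.2, "az": 8.8},
    {"dx": -0.008, "dy": -0.018, "dz": 0.017, "ax": 0.2, "ay": -0.2, "az": 8.9},
    {"dx": 0, "dy": 0, "dz": 0, "ax": 0, "ay": 0, "az": 0},
    {"dx": 0, "dy": 0, "dz": 0, "ax": 0, "ay": 0, "az": 0}
  ],
  "grip": 0.085
}}

```text
t: 24.28
ee_pos: [0.4818, 0.2262, 0.1905]
tcp_rot: [-3.112, -0.429, -0.001]
wrist_force: [0.6, 0.6, -0.1]
width: 0.0851
```

```bash
python3 - <<'E'
from plan import *
s=env.observe(); print(s['t'],s['ee_pos'],s['tcp_rot'],s['wrist_force'],s['qpos'])
p,d=snap('wrist','w13.png')
X=cloud('wrist'); m=(X[...,2]>.022)&(X[...,2]<.05)&(abs(X[...,0]-.48)<.06)&(abs(X[...,1]-.228)<.06)
print(m.sum(),np.median(X[m][:,2]),cv2.minAreaRect(X[m][:,:2].astype(np.float32)))
p,d=snap('top','t13.png',(180,90,380,290),3)
X=cloud('top'); Z=X[...,2]; q=X-np.r_[C,0]; x=q@EX;y=q@EY
m=(x>-.09)&(x<.085)&(y>.07)&(y<.124)
mm=m&(Z<.02); print('comp +97', m.sum(),mm.sum(),np.median(Z[mm]))
g=p[...,0].astype(int); pale=m&(abs(Z-.011)<.012)&(p.min(-1)>100); print(pale.sum())
if pale.sum(): print('pale',x[pale].min(),x[pale].max(),y[pale].min(),y[pale].max())
for n in ["pad_top","lid_hinge","steel_bar","wood_form","cup_mould"]:
    for o in env.landmark_of(n,"top")[:2]:
        w=atz('top',*o["point"],.011); r=w-np.r_[C,0]; print(n,o["point"],round(o["conf"],2),'chest',r@EX,r@EY)
E
```

```text
24.275 [0.4818 0.2262 0.1905] [-3.112  -0.4286 -0.0006] [ 0.5901  0.6182 -0.1037] [-0.8592  0.3266  0.4463  1.9117 -0.1724  0.9401 -1.6285]
2319 0.033669526419487755 ((0.4783884286880493, 0.229522243142128), (0.03840271756052971, 0.06354857981204987), 13.933247566223145)
comp +97 1182 670 0.00824982825343561
0
pad_top [294.6, 220.4] 0.82 chest 0.0025937634653379737 -0.028046862246199192
pad_top [252.7, 231.7] 0.46 chest 0.001828255124202355 0.09434138040694998
lid_hinge [278.5, 188.9] 0.93 chest 0.10212648546680503 -0.00761897955497016
steel_bar [250.3, 234.6] 0.73 chest -0.0043701082621361974 0.10288420806798956
wood_form [320.6, 213.1] 0.64 chest 0.0038705278341275 -0.10503120540967899
cup_mould [270.3, 228.3] 0.49 chest -0.0015433082937803394 0.04410593368833837
cup_mould [114.2, 186.9] 0.47 chest 0.226279183812379 0.4417715612410278
```

View pics/w13.png

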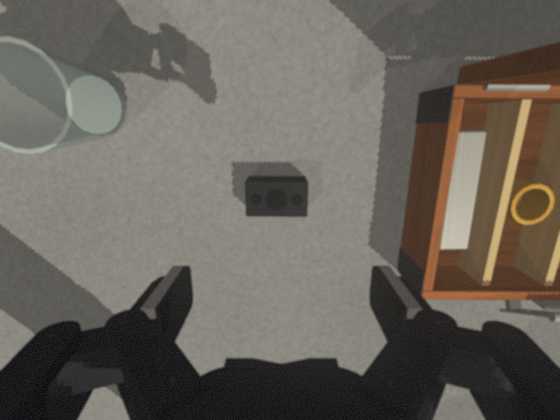

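View pics/t13.png

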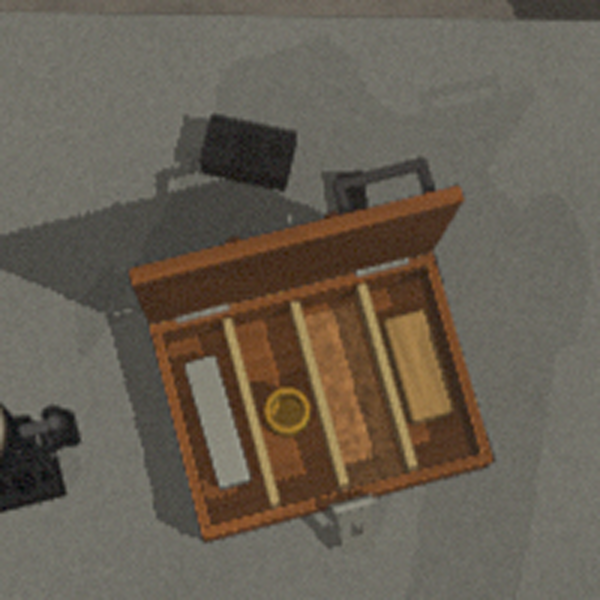

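Corrected reading of the top picture: the light piece at crop (218,422) is the steel bar. The cup is at (288,410) and the wood form at (420,367). The free compartment with the cork pad is the one at y = -32, crop (335,385). The block sits between the open jaws. I'll descend and grip it by its ends.

```bash
python3 - <<'E'
from plan import *
plan([([.479,.229,.006],rot(15.3),5)])
E
```

```text
[{"dx":0.0,"dy":-0.001,"dz":0.037,"ax":0.0,"ay":0.0,"az":0.0},{"dx":0.0,"dy":-0.001,"dz":0.037,"ax":0.0,"ay":0.0,"az":0.0},{"dx":-0.001,"dy":-0.001,"dz":0.037,"ax":0.0,"ay":0.0,"az":0.0},{"dx":0.0,"dy":0.0,"dz":0.037,"ax":0.0,"ay":0.0,"az":0.0},{"dx":-0.001,"dy":-0.001,"dz":0.036,"ax":0.0,"ay":0.0,"az":0.0}]
end [0.4786 0.2291 0.0061] [-3.113 -0.421  0.001] 5
```

Request:
{"fn": "play_rows", "kwargs": {
  "moves": [
    {"dx": 0, "dy": -0.001, "dz": 0.037, "ax": 0, "ay": 0, "az": 0},
    {"dx": 0, "dy": -0.001, "dz": 0.037, "ax": 0, "ay": 0, "az": 0},
    {"dx": -0.001, "dy": -0.001, "dz": 0.037, "ax": 0, "ay": 0, "az": 0},
    {"dx": 0, "dy": 0, "dz": 0.037, "ax": 0, "ay": 0, "az": 0},
    {"dx": -0.001, "dy": -0.001, "dz": 0.036, "ax": 0, "ay": 0, "az": 0},
    {"dx": 0, "dy": 0, "dz": 0, "ax": 0, "ay": 0, "az": 0}
  ]
}}

```text
t: 25.38
ee_pos: [0.4758, 0.2282, 0.0035]
tcp_rot: [3.111, 0.422, -0.01]
wrist_force: [0.2, -0.9, 0.3]
width: 0.085
```

Request:
{"fn": "play_rows", "kwargs": {
  "moves": [
    {"dx": 0, "dy": 0, "dz": 0, "ax": 0, "ay": 0, "az": 0},
    {"dx": 0, "dy": 0, "dz": 0, "ax": 0, "ay": 0, "az": 0},
    {"dx": 0, "dy": 0, "dz": 0, "ax": 0, "ay": 0, "az": 0},
    {"dx": 0, "dy": 0, "dz": 0, "ax": 0, "ay": 0, "az": 0}
  ],
  "grip": 0.05
}}

```text
t: 25.88
ee_pos: [0.4795, 0.2301, 0.0076]
tcp_rot: [-3.112, -0.421, -0.003]
wrist_force: [-0.5, -0.0, 7.0]
width: 0.0627
```

```bash
python3 - <<'E'
from plan import *
s=env.observe(); p=s['ee_pos']; print(s['t'],s['ee_pos'],s['tcp_rot'],s['wrist_force'],s['width'])
plan([(p+[0,0,.18],rot(15.3),4),(W(.0,-.032,.2),rot(A0+90),12)])
E
```

```text
25.875 [0.4795 0.2301 0.0076] [-3.1115 -0.4214 -0.0035] [-0.5133 -0.0291  7.0104] 0.06265918080112066
[{"dx":0.0,"dy":0.0,"dz":-0.045,"ax":0.0,"ay":0.0,"az":0.0},{"dx":0.0,"dy":0.0,"dz":-0.045,"ax":0.0,"ay":0.0,"az":0.0},{"dx":0.0,"dy":0.0,"dz":-0.045,"ax":0.0,"ay":0.0,"az":0.0},{"dx":0.0,"dy":0.0,"dz":-0.045,"ax":0.0,"ay":0.0,"az":0.0},{"dx":0.0,"dy":0.026,"dz":-0.001,"ax":0.0,"ay":0.0,"az":-7.5},{"dx":-0.003,"dy":0.026,"dz":-0.001,"ax":0.0,"ay":0.0,"az":-7.5},{"dx":-0.006,"dy":0.025,"dz":-0.001,"ax":0.0,"ay":0.0,"az":-7.5},{"dx":-0.01,"dy":0.024,"dz":-0.001,"ax":0.0,"ay":0.0,"az":-7.5},{"dx":-0.013,"dy":0.023,"dz":-0.001,"ax":0.0,"ay":0.0,"az":-7.5},{"dx":-0.016,"dy":0.021,"dz":-0.001,"ax":0.0,"ay":0.0,"az":-7.5},{"dx":-0.018,"dy":0.019,"dz":-0.001,"ax":0.0,"ay":0.0,"az":-7.5},{"dx":-0.02,"dy":0.016,"dz":-0.001,"ax":0.0,"ay":0.0,"az":-7.5},{"dx":-0.022,"dy":0.013,"dz":-0.001,"ax":0.0,"ay":0.0,"az":-7.5},{"dx":-0.024,"dy":0.01,"dz":-0.001,"ax":0.0,"ay":0.0,"az":-7.5},{"dx":-0.025,"dy":0.007,"dz":-0.001,"ax":0.0,"ay":0.0,"az":-7.5},{"dx":-0.027,"dy":0.004,"dz":-0.002,"ax":0.0,"ay":0.0,"az":-7.4}]
end [ 0.566  -0.0713  0.2002] [1.905 2.498 0.004] 16
```

Request:
{"fn": "play_rows", "kwargs": {
  "moves": [
    {"dx": 0, "dy": 0, "dz": -0.045, "ax": 0, "ay": 0, "az": 0},
    {"dx": 0, "dy": 0, "dz": -0.045, "ax": 0, "ay": 0, "az": 0},
    {"dx": 0, "dy": 0, "dz": -0.045, "ax": 0, "ay": 0, "az": 0},
    {"dx": 0, "dy": 0, "dz": -0.045, "ax": 0, "ay": 0, "az": 0},
    {"dx": 0, "dy": 0.026, "dz": -0.001, "ax": 0, "ay": 0, "az": -7.5},
    {"dx": -0.003, "dy": 0.026, "dz": -0.001, "ax": 0, "ay": 0, "az": -7.5},
    {"dx": -0.006, "dy": 0.025, "dz": -0.001, "ax": 0, "ay": 0, "az": -7.5},
    {"dx": -0.01, "dy": 0.024, "dz": -0.001, "ax": 0, "ay": 0, "az": -7.5},
    {"dx": -0.013, "dy": 0.023, "dz": -0.001, "ax": 0, "ay": 0, "az": -7.5},
    {"dx": -0.016, "dy": 0.021, "dz": -0.001, "ax": 0, "ay": 0, "az": -7.5},
    {"dx": -0.018, "dy": 0.019, "dz": -0.001, "ax": 0, "ay": 0, "az": -7.5},
    {"dx": -0.02, "dy": 0.016, "dz": -0.001, "ax": 0, "ay": 0, "az": -7.5},
    {"dx": -0.022, "dy": 0.013, "dz": -0.001, "ax": 0, "ay": 0, "az": -7.5},
    {"dx": -0.024, "dy": 0.01, "dz": -0.001, "ax": 0, "ay": 0, "az": -7.5},
    {"dx": -0.025, "dy": 0.007, "dz": -0.001, "ax": 0, "ay": 0, "az": -7.5},
    {"dx": -0.027, "dy": 0.004, "dz": -0.002, "ax": 0, "ay": 0, "az": -7.4},
    {"dx": 0, "dy": 0, "dz": 0, "ax": 0, "ay": 0, "az": 0},
    {"dx": 0, "dy": 0, "dz": 0, "ax": 0, "ay": 0, "az": 0}
  ]
}}

```text
t: 28.12
ee_pos: [0.5647, -0.0709, 0.1988]
tcp_rot: [-1.906, -2.495, -0.0]
wrist_force: [-0.3, 0.5, -1.3]
width: 0.0626
```

```bash
python3 - <<'E'
from plan import *
s=env.observe(); p=s['ee_pos']; print(s['t'],p,s['tcp_rot'],s['wrist_force'],s['width'])
q=p-np.r_[C,0]; print('chest',q@EX,q@EY)
pic,d=snap('wrist','w15.png')
X=cloud('wrist'); Z=X[...,2]; q=X-np.r_[C,0]; x=q@EX;y=q@EY
# divider tops at z ~0.053, chest walls at 0.065
m=(abs(Z-.053)<.005)&(abs(x)<.085)&(abs(y)<.12); 
h,e=np.histogram(y[m],bins=np.arange(-.12,.12,.004)); print([(round(a,3),int(b)) for a,b in zip(e,h) if b>15])
m=(abs(Z-.065)<.005)&(abs(x)<.085)
h,e=np.histogram(y[m],bins=np.arange(-.15,.15,.004)); print([(round(a,3),int(b)) for a,b in zip(e,h) if b>15])
E
```

```text
28.125 [ 0.5647 -0.0709  0.1988] [-1.9061 -2.4955 -0.0002] [-0.3009  0.4629 -1.3035] 0.06264040952062759
chest -0.0015744019653051756 -0.03169565429886393
[(np.float64(-0.068), 170), (np.float64(-0.064), 764), (np.float64(-0.06), 58), (np.float64(-0.004), 695), (np.float64(0.0), 740), (np.float64(0.004), 172), (np.float64(0.012), 61), (np.float64(0.016), 87), (np.float64(0.02), 48), (np.float64(0.024), 40), (np.float64(0.028), 47), (np.float64(0.032), 37), (np.float64(0.036), 51), (np.float64(0.04), 44), (np.float64(0.044), 71), (np.float64(0.048), 88), (np.float64(0.06), 901), (np.float64(0.064), 942), (np.float64(0.068), 181)]
[(np.float64(0.122), 775), (np.float64(0.126), 1251), (np.float64(0.13), 1266), (np.float64(0.134), 103)]
```

View pics/w15.png

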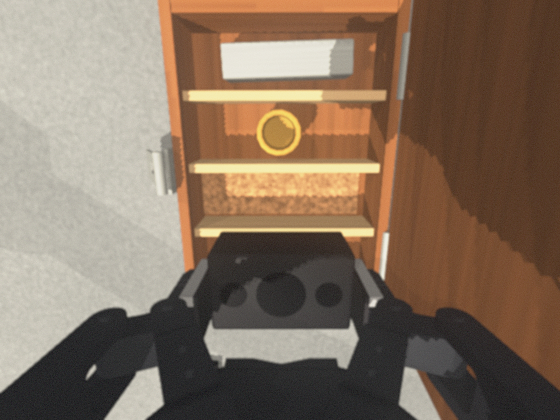

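The block is held level by its ends above the cork compartment. The measured dividers put the compartment centre at y = -31.5 mm, which matches the tool. Lowering.

```bash
python3 - <<'E'
from plan import *
X=cloud('wrist'); Z=X[...,2]; q=X-np.r_[C,0]; x=q@EX;y=q@EY
p=np.load('last_wrist.npz')['p']
m=(Z>.2)&(Z<.24)&(abs(x)<.027)&(y>-.08)&(y<.02)
print(m.sum(),np.percentile(y[m],[1,50,99]),np.percentile(x[m],[1,99]),np.percentile(Z[m],[5,50,95]))
plan([(np.r_[W(0,-.0315,0)[:2],.026],rot(A0+90),6)])
E
```

```text
11457 [-0.049 -0.025 -0.012] [-0.0265  0.0264] [0.2072 0.2242 0.2254]
[{"dx":0.0,"dy":0.0,"dz":0.029,"ax":0.0,"ay":0.0,"az":0.0},{"dx":0.0,"dy":0.0,"dz":0.029,"ax":0.0,"ay":0.0,"az":0.0},{"dx":0.0,"dy":0.0,"dz":0.029,"ax":0.0,"ay":0.0,"az":0.0},{"dx":0.0,"dy":0.001,"dz":0.029,"ax":0.0,"ay":0.0,"az":0.0},{"dx":0.0,"dy":0.0,"dz":0.028,"ax":0.0,"ay":0.0,"az":0.0},{"dx":-0.001,"dy":0.001,"dz":0.029,"ax":0.0,"ay":0.0,"az":0.0}]
end [ 0.5667 -0.0706  0.0257] [-1.904 -2.496 -0.   ] 6
```

Request:
{"fn": "play_rows", "kwargs": {
  "moves": [
    {"dx": 0, "dy": 0, "dz": 0.029, "ax": 0, "ay": 0, "az": 0},
    {"dx": 0, "dy": 0, "dz": 0.029, "ax": 0, "ay": 0, "az": 0},
    {"dx": 0, "dy": 0, "dz": 0.029, "ax": 0, "ay": 0, "az": 0},
    {"dx": 0, "dy": 0.001, "dz": 0.029, "ax": 0, "ay": 0, "az": 0},
    {"dx": 0, "dy": 0, "dz": 0.028, "ax": 0, "ay": 0, "az": 0},
    {"dx": -0.001, "dy": 0, "dz": 0.028, "ax": 0, "ay": 0, "az": 0},
    {"dx": 0, "dy": 0, "dz": 0, "ax": 0, "ay": 0, "az": 0},
    {"dx": 0, "dy": 0, "dz": 0, "ax": 0, "ay": 0, "az": 0}
  ]
}}

```text
t: 29.18
ee_pos: [0.5667, -0.0716, 0.0275]
tcp_rot: [-1.904, -2.498, -0.0]
wrist_force: [0.4, 0.3, -1.5]
width: 0.0624
```

Request:
{"fn": "play_rows", "kwargs": {
  "moves": [
    {"dx": 0, "dy": 0, "dz": 0.003, "ax": 0, "ay": 0, "az": 0},
    {"dx": 0, "dy": 0, "dz": 0.003, "ax": 0, "ay": 0, "az": 0},
    {"dx": 0, "dy": 0, "dz": 0, "ax": 0, "ay": 0, "az": 0}
  ]
}}

```text
t: 29.55
ee_pos: [0.5661, -0.0722, 0.0208]
tcp_rot: [-1.905, -2.497, 0.0]
wrist_force: [0.5, -1.0, -2.3]
width: 0.0629
```

Still 2 mm short of contact, with no reaction yet.

Request:
{"fn": "play_rows", "kwargs": {
  "moves": [
    {"dx": 0, "dy": 0, "dz": 0.002, "ax": 0, "ay": 0, "az": 0},
    {"dx": 0, "dy": 0, "dz": 0, "ax": 0, "ay": 0, "az": 0},
    {"dx": 0, "dy": 0, "dz": 0, "ax": 0, "ay": 0, "az": 0}
  ]
}}

```text
t: 29.92
ee_pos: [0.5662, -0.0723, 0.0187]
tcp_rot: [-1.905, -2.497, 0.0]
wrist_force: [0.7, -0.3, -1.6]
width: 0.0629
```

Request:
{"fn": "play_rows", "kwargs": {
  "moves": [
    {"dx": 0, "dy": 0, "dz": 0.001, "ax": 0, "ay": 0, "az": 0},
    {"dx": 0, "dy": 0, "dz": 0, "ax": 0, "ay": 0, "az": 0}
  ]
}}

```text
t: 30.18
ee_pos: [0.5662, -0.0723, 0.0186]
tcp_rot: [-1.905, -2.497, 0.0]
wrist_force: [-2.9, 0.3, 7.2]
width: 0.0625
```

Contact with the pad (reaction rises to +7 N at the expected height). Releasing and rising straight up.

Request:
{"fn": "play_rows", "kwargs": {
  "moves": [
    {"dx": 0, "dy": 0, "dz": 0, "ax": 0, "ay": 0, "az": 0},
    {"dx": 0, "dy": 0, "dz": 0, "ax": 0, "ay": 0, "az": 0},
    {"dx": 0, "dy": 0, "dz": 0, "ax": 0, "ay": 0, "az": 0},
    {"dx": 0, "dy": 0, "dz": -0.01, "ax": 0, "ay": 0, "az": 0},
    {"dx": 0, "dy": 0, "dz": -0.03, "ax": 0, "ay": 0, "az": 0},
    {"dx": 0, "dy": 0, "dz": -0.04, "ax": 0, "ay": 0, "az": 0},
    {"dx": 0, "dy": 0, "dz": -0.05, "ax": 0, "ay": 0, "az": 0},
    {"dx": 0, "dy": 0, "dz": -0.05, "ax": 0, "ay": 0, "az": 0},
    {"dx": 0, "dy": -0.05, "dz": 0, "ax": 0, "ay": 0, "az": 0},
    {"dx": 0, "dy": -0.06, "dz": 0, "ax": 0, "ay": 0, "az": 0},
    {"dx": 0, "dy": -0.06, "dz": 0, "ax": 0, "ay": 0, "az": 0},
    {"dx": 0, "dy": 0, "dz": 0, "ax": 0, "ay": 0, "az": 0},
    {"dx": 0, "dy": 0, "dz": 0, "ax": 0, "ay": 0, "az": 0}
  ],
  "grip": 0.078
}}

```text
t: 31.8
ee_pos: [0.4033, -0.1173, 0.1988]
tcp_rot: [1.905, 2.497, 0.002]
wrist_force: [0.3, 0.4, -1.0]
width: 0.0779
```

```bash
python3 - <<'E'
from plan import *
s=env.observe(); print(s['t'],s['ee_pos'],s['wrist_force'],s['width'])
snap('scene','s16.png',(130,70,370,270),3); p,d=snap('top','t16.png',(180,90,380,290),3)
X=cloud('top'); Z=X[...,2]; q=X-np.r_[C,0]; x=q@EX;y=q@EY
m=(abs(x)<.06)&(abs(y+.032)<.026)&(Z>.03)&(Z<.055)
print(m.sum(),np.median(Z[m]),np.percentile(Z[m],[5,95]),cv2.minAreaRect(np.stack([x[m],y[m]],1).astype(np.float32)))
m=(Z>.2)&(Z<.275)&(x>.05)&(x<.16)&(abs(y)<.13); print('lid front edge',m.sum(),np.median(x[m&(Z>.25)]),Z[m].max())
E
```

```text
31.8 [ 0.4033 -0.1173  0.1988] [ 0.2852  0.4125 -0.9524] 0.07794339895423744
326 0.04338804949323571 [0.0374 0.0477] ((-0.00035667046904563904, -0.034653738141059875), (0.06434620916843414, 0.03838510438799858), 0.3136163055896759)
lid front edge 1376 0.09843251743439528 0.2720640087946096
```

View pics/s16.png

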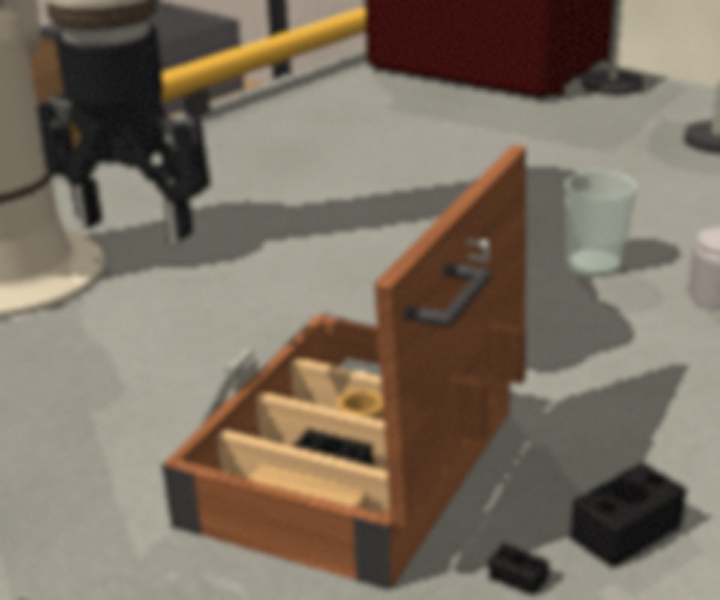

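View pics/t16.png

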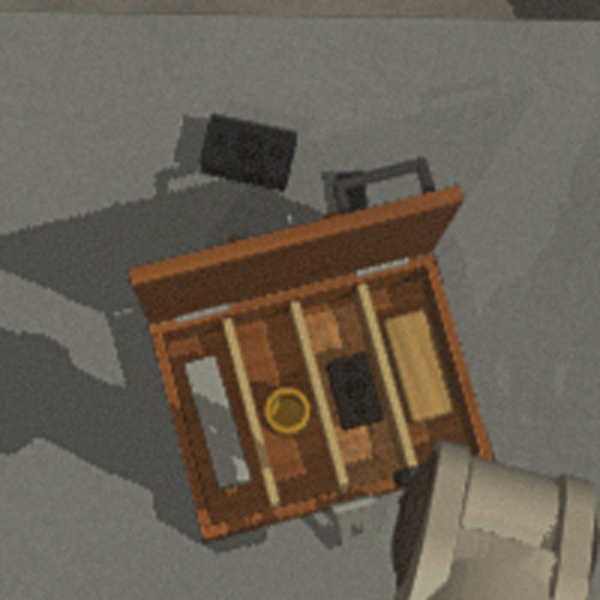

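The block lies flat in the cork compartment at crop (355,390). Its top is at 43.4 mm (11 + 32 mm expected) and it is centred at chest (0, -34 mm). The lid is upright, the hasp hangs, and the other pieces haven't moved. Handing in.

```bash
python3 -c "
from rig import env
print(env.observe()['t'],env.finish_job())"
```

```text
the job is handed in; nothing more can be done
31.9 None
```

The graphite block is in the free compartment on the cork pad, and I handed the job in at 31.9 s (limit 72 s). I did the steps in the order asked:

1. **Block off the lid:** I gripped it across its width, lifted it off the lid and set it down on the bench.
2. **Hasp:** I swung it over its hinge past upright and let it fall. It hangs down the chest's front.
3. **Lid:** I raised it by the bar handle to about 88°, and it stayed there.
4. **Block into the chest:** I picked it up again by its two ends and laid it flat on the pad, centred about 2 mm from the compartment's middle line.

**Last checks:**
- The block's top is at 43.4 mm, against 43 mm expected, so it lies flat on the pad. It is aligned with the chest to within 0.3°.
- The lid's front edge stands right above the hinge line, and the gripper is clear of everything.
- In the last pictures the bar, cup and wooden form in the chest had not moved. The beaker, the tin and the two look-alike blocks also looked unmoved. I did not re-measure the paddle.

**What disagreed:**
- I first took the steel bar for the cork pad. Before placing the block I corrected that, using the clear top view and the measured dividers.
- On closing, the gripper showed a 6–7 N upward reaction each time. I took it for touching the hasp strap and regripped the tab 7 mm higher, but it stayed. The highest force I read was about 22 N, while raising the lid.

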